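# Clamp a notebook in the book press with its horseshoe stop and crank

## Task

A freshly glued notebook lies in the book press. Slip the thicker of the two horseshoe stops sideways onto the press's screw, fully home and resting on the bridge under the screw's flange, then put the crank on the screw's square end and wind it clockwise (seen from above) until the flange comes to rest on the stop. Don't force it further, leave the stop and the crank in place, and don't disturb the bell or the seal stamp.

Things in the scene. Friction and masses are not known exactly. Their poses are not given: they have to be found in the camera images.
- press_bridge (a point): Point on the press's centre axis, on top of its bridge. Fixed dark steel book press, 240 mm (its x) by 220 mm (y); two columns carry the bridge, a flat bar 50 mm wide (x) and 216 mm long (y) whose smooth top is 142 mm above the desk; a notebook lies under the platen. Axes: x away from the robot at zero yaw, y along the bridge, z up.
- screw_seat (a point): Centre of the flange's top face, on the press's axis; turns and sinks with the bright 16 mm thick vertical screw that comes up through the bridge. Round flange 44 mm across, 8 mm thick. On it stands the square end: 16 x 16 mm, sides along the point's x and y, 14 mm of full square, then a 6.5 mm tapered tip.
- press_platen (a joint): How far platen, screw and flange have sunk, m: 0 to 0.006 at the start, 0.030 when the flange meets the thick stop, over 0.0325 crushes the notebook. The gap between bridge and flange is 0.050 minus this. It sinks 12 mm per full clockwise turn of the screw (seen from above), which takes about 0.1 N m, and stays where left; pushing from above does not move it.
- stop_thick_tab (a point): Half-way up the finger tab of the thick horseshoe stop: loose steel, 140 g, lying flat. Disc 44 mm across, 20 mm thick, with a 19 mm wide slot from its centre out towards +x. Behind the disc (-x) a tail, 12 mm wide and 8 mm high, leads to the tab: 22 mm long (x), 12 mm thick (y), 36 mm high, pinched from above across y. Tab centre: 18 mm above the underside.
- stop_thick_bore (a point): Centre of the thick stop's disc at its underside, same axes, 61 mm along +x from the tab. The screw's axis stands here (within 2 mm) when the stop is fully home; the slot ends in a half round about it.
- stop_thin_tab (a point): The same point on the other stop, which is not wanted: disc 12 mm thick, all else alike.
- crank_hub (a point): Hub centre, 18 mm above its underside, of the loose dark steel crank, 340 g, standing on its hub: a block 30 x 30 x 36 mm, sides along x and y. A 12 mm wide arm, 15 to 26 mm above the underside, runs along +x to the knob; a 26 mm counterweight ball lies 34 mm along -x. To carry it, pinch the hub across y, fingertips 5 mm or more above its underside (the flange is wider than the hub).
- crank_socket (a point): Centre of the socket mouth on the hub's underside, same axes: square 18 x 18 mm, sides along x and y, 22 mm deep. Coincides with screw_seat when the crank is fully seated (any quarter turn).
- crank_grip (a point): Centre of the crank's upright wooden knob, 60 mm from the hub's axis along +x and 50 mm above the hub's underside. Round, 20 mm thick, 41 mm tall (29 to 70 mm above the underside). It turns freely on its pin, so a gripper holding it need not turn as it is led round the circle.
- bell: Brass hand bell with dark handle, 67 mm across, 95 mm tall; origin at the centre of its underside. Not to be disturbed.
- stamp: Seal stamp, brass foot and turned wooden handle, 27 mm across, 78 mm tall; origin at the centre of its underside. Not to be disturbed.
Things that resemble listed ones, but are neither listed nor needed, are in the scene too. Leave any brown or turquoise look-alike of the part that bears stop_thick_tab alone.

How it is judged (in metres and radians):
On the way, in this order (a step that is already met when the one before it is completed fails the run):
1. the thick stop is home on the screw, flat on the bridge, before the screw is wound (distance between stop_thick_bore and press_bridge below 0.005 m and angle between stop_thick_bore's own z axis and vertical below 0.1 rad and value of joint press_platen below 0.012 m), for 0.2 s.
2. the crank is seated on the square end before the screw is wound (distance between crank_socket and screw_seat below 0.004 m and value of joint press_platen below 0.012 m), for 0.1 s.
3. the flange is wound down onto the stop (value of joint press_platen above 0.0285 m and distance between stop_thick_bore and press_bridge below 0.005 m and distance between crank_socket and screw_seat below 0.006 m), for 0.2 s.
At the end, for the whole second after the job is handed in: Thick stop flat on the bridge round the screw, centred within 5 mm; flange down on it (platen 28.5 to 32.5 mm down, the stop being met at 30 mm); crank seated on the square end within 5 mm and upright; bell and stamp within 20 mm of where they stood (value of joint press_platen between 0.0285 and 0.0325 m and distance between stop_thick_bore and press_bridge below 0.005 m and angle between stop_thick_bore's own z axis and vertical below 0.1 rad and distance between crank_socket and screw_seat below 0.005 m and angle between crank_socket's own z axis and vertical below 0.12 rad and distance of each of bell, stamp from where it was at the start of the episode below 0.02 m); the robot touches nothing.
It fails at once if the platen was wound down more than 12 mm without the crank on the square end (value of joint press_platen above 0.012 m and distance between crank_socket and screw_seat above 0.012 m).
It fails at once if the notebook was crushed: the platen was forced more than 2.5 mm past the stop (value of joint press_platen above 0.0325 m).
It fails at once if the bell was knocked over (angle between bell's own z axis and vertical above 0.5 rad).
It fails at once if the seal stamp was knocked over (angle between stamp's own z axis and vertical above 0.5 rad).
It also fails if it takes over 72 s, if anything falls off the work surface, if the arm or the gripper's body presses on something with over 40 N, if the wrist force passes 120 N, or if a joint passes its speed limit or range.

## Robot

A 6-joint arm with a two-finger parallel gripper is mounted at the origin on the work surface; the furniture and walls round the work are solid. World frame = base frame: x ahead of the robot, y to its left, z up, the work surface at z = 0. Lengths are in mm, angles in rad, forces in N, time in s.
With the tool pointing down it reaches from about 350 to 875 mm from the base axis. Payload 4.2 kg.
Tool frame: the origin (TCP) lies at the very end of the fingers, on their centre line; the grasp point (between the pads) lies 19 mm behind it; z points along the fingers, y is the direction in which the jaws open and shut (so a half turn about z gives the same grasp; the last joint's range is limited). The gripper opens to 85 mm and grips with 20 to 120 N. Pads are 22 mm wide; open, the fingers measure 114 mm over their backs; the gripper's body (76 mm by 85 mm) begins 54 mm behind the grasp point. The pads swing forward as they close: fully open they stand 13 mm farther back than shut.
Start: joints at [1.608, 0.385, 0.008, 0, -1.194, -0.259], TCP at [137.46, 609.675, 204.512] pointing down, gripper open.
Joint ranges: [-3.14, 3.14], [-1.21, 2.06], [-1.07, 1.41], [-3.16, 2.05], [-2.99, -0.16], [-3.1, 3.1]. Speed limits (rad/s): [2.79, 2.79, 3.14, 3.14, 3.14, 3.14].

## Interface

Orientations are given as a unit quaternion [x, y, z, w].
In Python, from bench import read_state, get_image, camera_params, job_done gives the robot as it stands.
- The arm moves only by the tool send_rows, never from a script. Its arguments are lists of equal length, an entry for each row: "translation": the shift along the tool's x, y, z in m, a list of three; "yaw": the turn about the tool's z in degrees; "fingers": the closure in counts, from 0 (fully open) to 255 (shut). A call has 1 to 12 rows; each row is the pose to reach, as a shift and turn from the pose measured when the call began, along the tool's axes at that moment; what a row does not reach only later rows make up. A row lasts 1/10 s, in which the tool goes at most 50 mm and 8.59 degrees, less where a joint would pass 70% of its speed; a pose out of reach is approached as far as the arm can. A call with a gripper value outside its range is refused whole. The fingers move at their own pace and stop on an object; the grip force is fixed at half the most. Time passes only in rows, so rows that repeat a pose let the fingers close. It gives the time, the measured TCP pose, the force and the opening at its end, in the units of the state.
- read_state(): the state, without advancing time (a new reading comes with each control period).
- get_image(name): name is "scene" or "side" or "wrist"; returns the picture (400x640x3 uint8, blue, green, red); there is no depth.
- camera_params(name): a dict with "mtx" (3x3 intrinsics, pixels), "rvec" (rotation vector, rad) and "tvec" (3), from world to camera coordinates, as OpenCV has them; the wrist camera has in their place "tool_from_camera" (4x4, takes a point from camera to tool coordinates, whose origin is the TCP and whose axes are the flange's). Camera axes: x right, y down, z forward; pixel columns grow to the right and rows downward; lengths in mm; the calibration is good to about 2 mm. A picture is of the moment at which its call begins: read the wrist's pose just before it. camera_params takes no time and is no camera call.
- job_done(): hands the job in, once; it reports no verdict.
The state is a dict: "clock": time; "joints": joint angles; "joint_vel": joint speeds; "joint_efforts": joint torques, N m; "position": TCP position; "ee_rot": TCP orientation; "contact_force": force on the tool from outside, world axes, zero at the start; "wrist_torque": the same for the moment, N m; "gripper_width": finger opening in mm.
Only numpy, scipy, OpenCV 4.12 (cv2) and the standard library are available. Lean on these libraries where they do the work, as an engineer would, in place of code of your own. Each camera call takes 0.05 s, during which the arm holds its last target.

## Working session

There is one attempt and no reset: what is moved stays moved. The work goes in short steps, Python scripts to look and compute and a tool call to move; the robot and the scene stay as the last step left them, time stands still between calls to the robot, and variables do not carry over. Pictures are saved under pics/ and viewed, and the job is handed in when it is done.

Besides the shell and the picture viewer there is one more tool, called as name(argument=value, ...) on one line, values as JSON. send_rows: Moves the arm, as the interface text tells. Its arguments: {"type":"object","properties":{"translation":{"type":"array","items":{"type":"array","items":{"type":"number"}}},"yaw":{"type":"array","items":{"type":"number"}},"fingers":{"type":"array","items":{"type":"number"}}},"required":["translation","yaw","fingers"]}

```bash
mkdir -p pics; ls
cat > h.py <<'E'
import numpy as np, cv2
from bench import read_state, get_image, camera_params, job_done
from scipy.spatial.transform import Rotation as R
def snap(n,f):
    s=read_state(); im=get_image(n); cv2.imwrite('pics/'+f+'.png',im); return s,im
def cam(n,s=None):
    p=camera_params(n); K=np.array(p['mtx'],float)
    if n=='wrist':
        T=np.array(p['tool_from_camera'],float); W=np.eye(4); W[:3,:3]=R.from_quat(s['ee_rot']).as_matrix(); W[:3,3]=s['position']
        M=W@T; return K,M[:3,:3],M[:3,3]
    r=cv2.Rodrigues(np.array(p['rvec'],float))[0]; t=np.array(p['tvec'],float).ravel()
    return K,r.T,-r.T@t
def pix(n,u,v,z,s=None):
    K,Rm,c=cam(n,s); d=Rm@np.linalg.solve(K,[u,v,1]); return c+d*(z-c[2])/d[2]
def proj(n,P,s=None):
    K,Rm,c=cam(n,s); q=(np.atleast_2d(P)-c)@Rm; q=q@K.T; return q[:,:2]/q[:,2:]
def crop(im,u0,v0,u1,v1,f,k=None):
    k=k or min(800/(u1-u0),600/(v1-v0)); cv2.imwrite('pics/'+f+'.png',cv2.resize(im[v0:v1,u0:u1],None,fx=k,fy=k,interpolation=cv2.INTER_CUBIC))
E
python3 - <<'E'
from h import *
s,_=snap('scene','a_scene'); snap('side','a_side'); s2,_=snap('wrist','a_wrist')
print({k:np.round(v,3) for k,v in s.items()})
for n in('scene','side'):
  K,r,c=cam(n);print(n,c.round(),r[:,2].round(2),K[0,0])
print(camera_params('wrist'))
E
```

```text
pics
{'clock': np.float64(0.0), 'joints': array([ 1.608e+00,  3.860e-01,  7.000e-03, -1.000e-03, -1.194e+00,
       -2.590e-01]), 'joint_vel': array([ 0.002, -0.001, -0.   ,  0.001, -0.002, -0.   ]), 'joint_efforts': array([-0.0000e+00, -3.9229e+01,  1.8840e+01,  4.1860e+00, -5.0000e-03,
        0.0000e+00]), 'position': array([137.331, 609.057, 203.416]), 'ee_rot': array([ 0.994, -0.111, -0.   ,  0.001]), 'contact_force': array([-0.931, -0.573, -0.052]), 'wrist_torque': array([0.066, 0.051, 0.026]), 'gripper_width': np.float64(85.479)}
scene [-151. -845.  653.] [ 0.5   0.73 -0.46] 376.55234241577324
side [ 471. 1306. 1092.] [-0.02 -0.81 -0.59] 427.28791953026104
{'mtx': array([[313.84867184,   0.        , 321.51112449],
       [  0.        , 313.84867184, 199.34800358],
       [  0.        ,   0.        ,   1.        ]]), 'tool_from_camera': array([[-1.00260529e-03, -9.58310574e-01, -2.85726861e-01,
         7.19915738e+01],
       [ 9.99999458e-01, -8.80251077e-04, -5.56653402e-04,
         1.46456905e+00],
       [ 2.81935463e-04, -2.85727265e-01,  9.58310936e-01,
        -1.69654086e+02],
       [ 0.00000000e+00,  0.00000000e+00,  0.00000000e+00,
         1.00000000e+00]])}
```

View pics/a_scene.png

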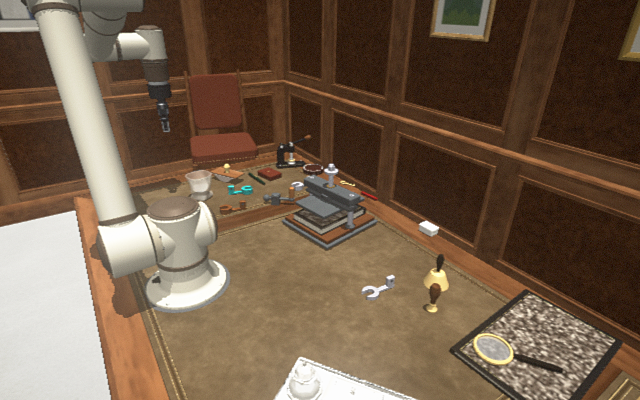

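View pics/a_side.png

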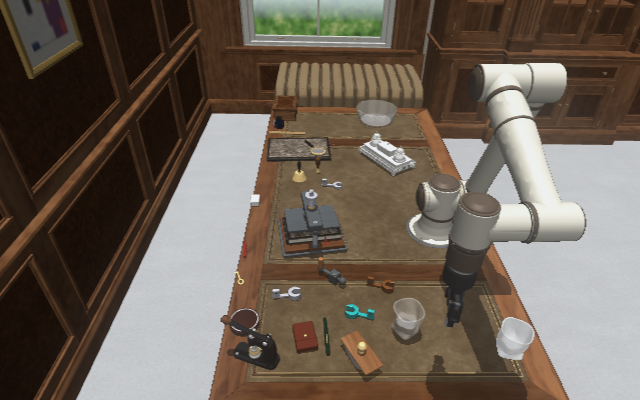

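View pics/a_wrist.png

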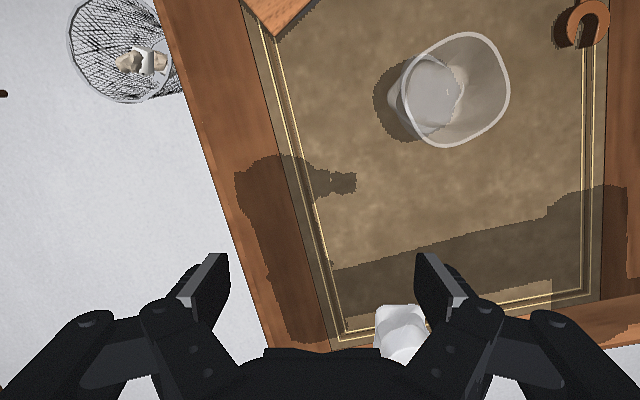

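Run:
```python
from h import *
im=cv2.imread('pics/a_side.png'); crop(im,230,150,420,290,'b1'); crop(im,250,255,410,330,'b2')
im=cv2.imread('pics/a_scene.png'); crop(im,210,150,410,310,'b3')
for uv in[(287,294),(331,184),(332,272),(312,195),(299,180),(318,165),(380,285),(360,312)]: print(uv,pix('side',*uv,10).round())
```

```text
(287, 294) [565. 351.  10.]
(331, 184) [ 405. -298.   10.]
(332, 272) [414. 251.  10.]
(312, 195) [ 490. -211.   10.]
(299, 180) [ 551. -328.   10.]
(318, 165) [ 464. -461.   10.]
(380, 285) [253. 311.  10.]
(360, 312) [330. 425.  10.]
```

View pics/b1.png

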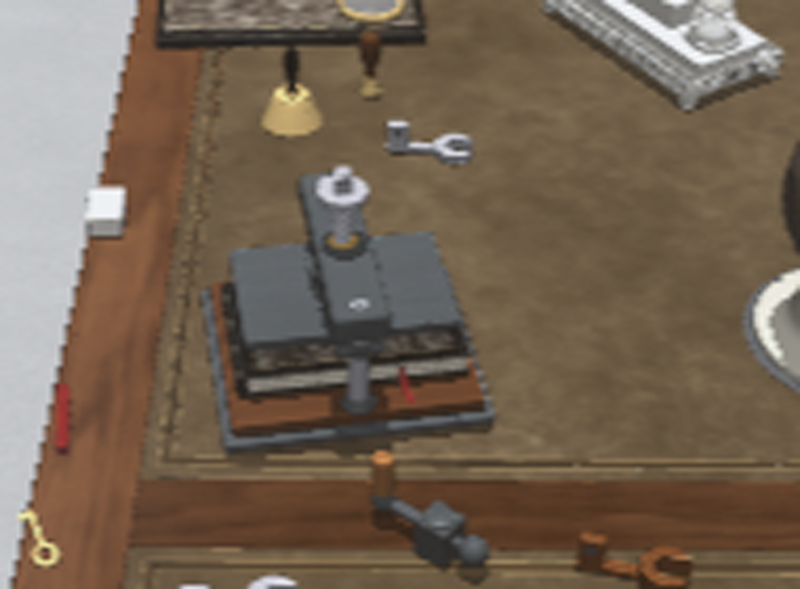

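View pics/b2.png

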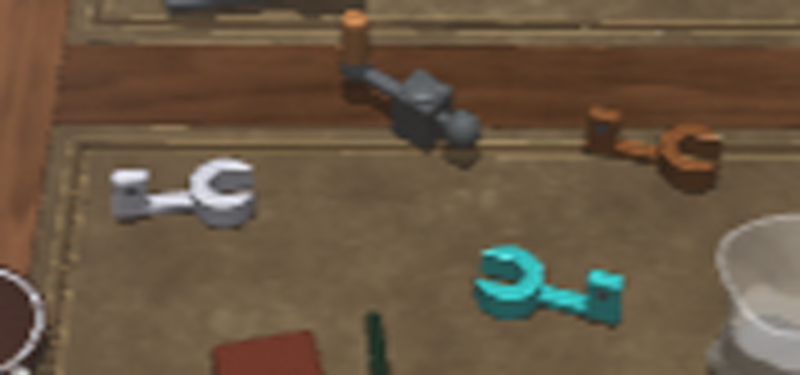

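View pics/b3.png

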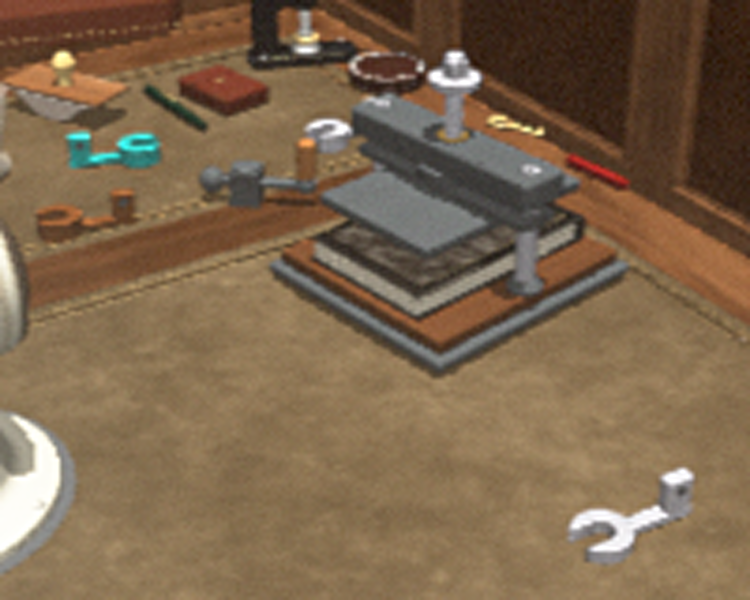

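```bash
cat >> h.py <<'E'
def shift(d,s=None):
    s=s or read_state(); return (R.from_quat(s['ee_rot']).inv().apply(d)/1000).round(4)
E
python3 - <<'E'
from h import *
k=190/800
for n,u,v,z in [('side',230+345*k,150+243*k,142),('side',230+343*k,150+192*k,197),('scene',210+453*200/750,150+135*200/750,142),('scene',210+454*200/750,150+80*200/750,197)]: print(n,pix(n,u,v,z).round(1))
for z in (142,): print([pix('side',230+a*k,150+b*k,z).round() for a,b in[(330,320),(385,308),(300,180)]])
s=read_state(); print(s['position'],shift(np.array([480,230,330])-s['position']))
E
```

```text
side [487.   54.4 142. ]
side [488.7  54.8 197. ]
scene [489.4  45.  142. ]
scene [483.3  37.3 197. ]
[array([498., 160., 142.]), array([453., 144., 142.]), array([529., -40., 142.])]
[137.3907792  609.22043352 203.68186511] [ 0.4177  0.2947 -0.1258]
```

send_rows(translation=[[0,0,-0.05],[0.417,0.294,-0.126],[0.417,0.294,-0.126],[0.417,0.294,-0.126],[0.417,0.294,-0.126],[0.417,0.294,-0.126],[0.417,0.294,-0.126],[0.417,0.294,-0.126],[0.417,0.294,-0.126],[0.417,0.294,-0.126],[0.417,0.294,-0.126],[0.417,0.294,-0.126]], yaw=[0,0,0,0,0,0,0,0,0,0,0,0], fingers=[0,0,0,0,0,0,0,0,0,0,0,0])

```text
clock: 1.35
position: [481.6, 227.8, 330.7]
ee_rot: [0.994, -0.113, 0.0, 0.001]
contact_force: [-0.2, 0.6, -0.1]
gripper_width: 85.4
```

send_rows(translation=[[0,0,0],[0,0,0]], yaw=[0,0], fingers=[0,0])

```text
clock: 1.55
position: [481.5, 227.5, 330.3]
ee_rot: [0.994, -0.113, -0.0, 0.001]
contact_force: [-1.1, 1.0, -0.1]
gripper_width: 85.5
```

Run:
```python
from h import *
s,im=snap('wrist','c1'); print(s['position'],s['joints'].__class__,np.round(s['joints'],2),s['clock'],s['ee_rot'])
```

```text
[481.53151128 227.4504976  330.27874803] <class 'numpy.ndarray'> [ 0.75  0.16  0.01  0.   -1.42  0.6 ] 1.55 [ 9.93538377e-01 -1.13491825e-01 -1.04576904e-05  1.04796942e-03]
```

View pics/c1.png

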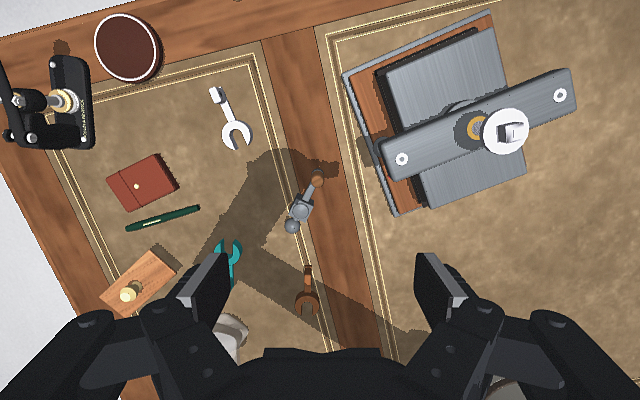

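Run:
```python
from h import *
im=cv2.imread('pics/c1.png'); crop(im,190,75,350,240,'c1a',3.6); crop(im,370,50,590,215,'c1b',3.6)
```

```text
(no output)
```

View pics/c1a.png

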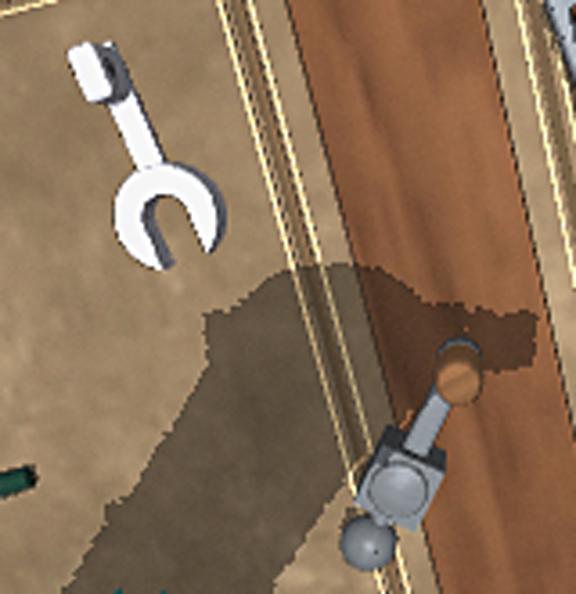

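View pics/c1b.png

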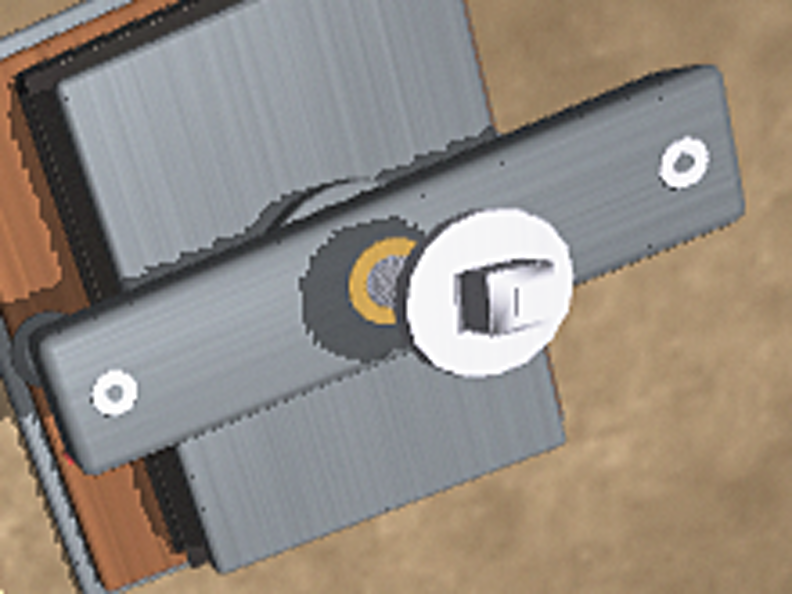

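Run:
```python
from h import *
s=read_state()
A=lambda a,b,z: pix('wrist',190+a/3.6,75+b/3.6,z,s).round(1)
B=lambda a,b,z: pix('wrist',370+a/3.6,50+b/3.6,z,s).round(1)
print('tab',A(91,73,36)); 
for t in (20,12):
  L,Rr,T=A(113,215,t),A(218,215,t),A(165,163,t); print(t,'disc',(L+Rr)/2,np.linalg.norm(L-Rr), T, A(167,215,t))
print('corners tab',[A(a,b,36) for a,b in[(67,55),(92,43),(112,92),(90,103)]])
print('hub top',[A(a,b,36) for a,b in[(358,495),(385,448),(445,478),(418,530)]],A(400,488,36))
print('knob',A(461,381,70),'ball',A(368,543,20))
b1,b2=B(115,393,145),B(684,162,145); print('bolts',b1,b2,(b1+b2)/2,np.degrees(np.arctan2(*( (b1-b2)[:2]*[-1,1]))))
for z in (200,194):
  l,r,t,b=B(405,293,z),B(573,292,z),B(490,208,z),B(489,377,z); print('flange',B(489.5,292,z),np.linalg.norm(l-r),np.linalg.norm(t-b))
print('bridge corners',[B(a,b,142) for a,b in[(45,340),(90,474),(742,215),(718,68)]])
print('sq base',[B(a,b,198) for a,b in[(458,332),(488,335),(458,272)]])
```

```text
tab [598.2 352.   36. ]
20 disc [539.25 344.55  20.  ] 43.83263624287274 [559.5 338.4  20. ] [539.1 344.   20. ]
12 disc [539.05 346.8   12.  ] 44.55973518772299 [559.6 340.6  12. ] [538.9 346.2  12. ]
corners tab [array([606.7, 359. ,  36. ]), array([608.7, 348.1,  36. ]), array([589.7, 346.3,  36. ]), array([587.7, 356. ,  36. ])]
hub top [array([406.6, 294.7,  36. ]), array([424.6, 278.1,  36. ]), array([405.6, 256.2,  36. ]), array([385. , 273.2,  36. ])] [405.6 276.2  36. ]
knob [453.6 237.5  70. ] ball [378.3 299.   20. ]
bolts [473.7 134.1 145. ] [504.  -42.2 145. ] [488.85  45.95 145.  ] 9.751931714093748
flange [489.8  46.9 200. ] 43.765854270195625 43.796118549478834
flange [488.6  43.6 194. ] 44.59024557007955 44.59439426654431
bridge corners [array([494.6, 152.4, 142. ]), array([448.6, 145.5, 142. ]), array([483.9, -61.3, 142. ]), array([528.3, -54.4, 142. ])]
sq base [array([480.8,  54.6, 198. ]), array([478.2,  46.9, 198. ]), array([496.5,  53.5, 198. ])]
```

Run:
```python
from h import *
s=read_state(); print(shift(np.array([598.,352,110])-s['position']))
```

```text
[ 0.086  -0.1475  0.22  ]
```

send_rows(translation=[[0.086,-0.1475,0.22],[0.086,-0.1475,0.22],[0.086,-0.1475,0.22],[0.086,-0.1475,0.22],[0.086,-0.1475,0.22],[0.086,-0.1475,0.22],[0.086,-0.1475,0.22],[0.086,-0.1475,0.22],[0.086,-0.1475,0.22]], yaw=[-8,-16,-20.3,-20.3,-20.3,-20.3,-20.3,-20.3,-20.3], fingers=[0,0,60,120,120,120,120,120,120])

```text
clock: 2.5
position: [597.9, 352.8, 112.3]
ee_rot: [0.998, 0.065, 0.001, 0.0]
contact_force: [-0.2, 0.7, 0.6]
gripper_width: 44.7
```

Run:
```python
from h import *
s,im=snap('wrist','d1'); print(s['position'],s['gripper_width'],s['ee_rot'])
print(proj('wrist',[[598.2,352,36],[539,344.5,20]],s))
```

```text
[597.89377542 352.81518187 112.26664753] 44.688451908239315 [9.97904096e-01 6.47006443e-02 1.09240980e-03 2.18731720e-04]
[[321.2790518  197.23533541]
 [321.14365592 254.81626578]]
```

View pics/d1.png

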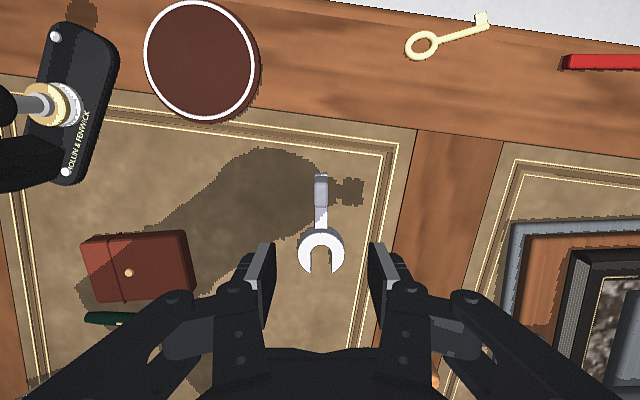

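Run:
```python
from h import *
im=cv2.imread('pics/d1.png'); crop(im,280,160,370,290,'d1a',4.6)
```

```text
(no output)
```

View pics/d1a.png

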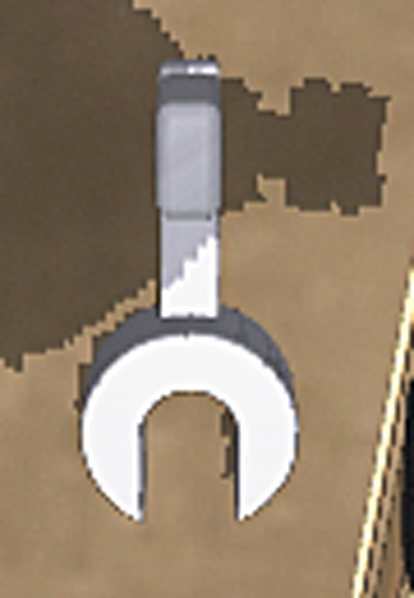

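Run:
```python
from h import *
s=read_state()
t=pix('wrist',321.1,194.3,36,s); print('tab',t)
for z in(12,20):
  a,b=pix('wrist',280+82/4.6,255.7,z,s),pix('wrist',280+297/4.6,255.7,z,s); c=(a+b)/2;print(z,np.linalg.norm(a-b),c,np.linalg.norm((t-c)[:2]),np.degrees(np.arctan2(*(t-c)[[1,0]])))
print(shift(np.array([t[0],t[1],6])-s['position']))
```

```text
tab [600.73122174 352.27605386  36.        ]
12 44.35177525821615 [534.15635633 343.68694414  12.        ] 67.1266378554862 7.351367340932092
20 43.040083835704756 [538.13511783 344.18615098  20.        ] 63.11670739781116 7.364071028673025
[0.0023 0.0007 0.1067]
```

send_rows(translation=[[0.0015,0.0005,0.04],[0.0015,0.0005,0.08],[0.0015,0.0005,0.1065],[0.0015,0.0005,0.1065],[0.0015,0.0005,0.1065],[0.0015,0.0005,0.1065],[0.0015,0.0005,0.1065],[0.0015,0.0005,0.1065],[0.0015,0.0005,0.1065]], yaw=[0,0,0,0,0,0,0,0,0], fingers=[120,120,120,255,255,255,255,255,255])

```text
clock: 3.45
position: [601.7, 353.0, 9.7]
ee_rot: [0.998, 0.065, 0.004, -0.001]
contact_force: [0.2, -1.3, 7.1]
gripper_width: 0.2
```

Run:
```python
from h import *
s,im=snap('wrist','e1'); print(s['position'],s['gripper_width'],s['contact_force'])
s,im=snap('side','e2'); crop(im,230,220,370,330,'e2a')
```

```text
[601.69394723 352.95862042   9.65364847] 0.24769438190170992 [ 0.20576524 -1.27757554  7.13203734]
```

View pics/e1.png

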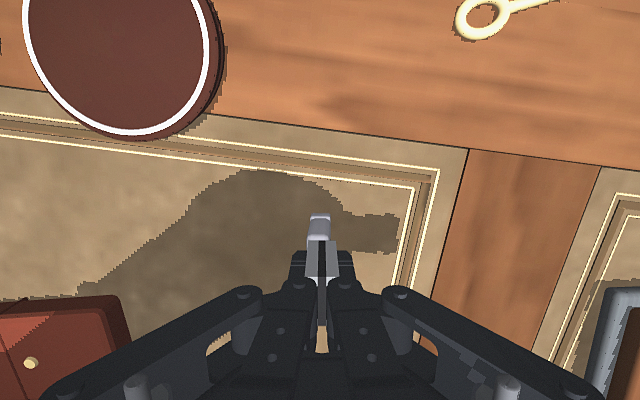

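View pics/e2a.png

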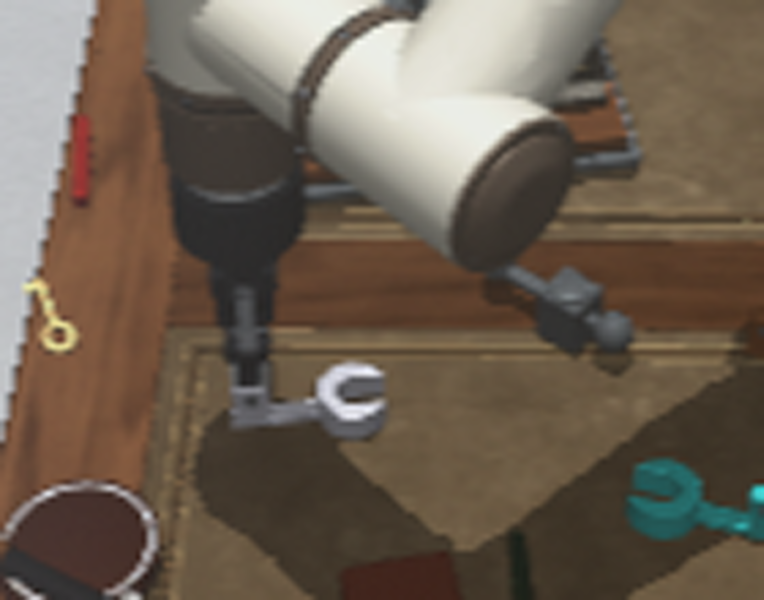

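Run:
```python
from h import *
s=read_state();print(proj('side',[s['position'],[600,352,36],[600,352,0]]), 'tcp wrist',proj('wrist',[s['position'],[600,352,36]],s))
im=cv2.imread('pics/e1.png'); crop(im,270,190,380,360,'e1a',3.5)
im=cv2.imread('pics/e2.png'); crop(im,255,260,325,310,'e2b')
for u,v in [(272,296),(276,296),(276.5,292)]: print(pix('side',u,v,36).round(),pix('side',u,v,0).round())
```

```text
[[275.89977138 294.40224344]
 [276.03170843 288.7004823 ]
 [276.5736912  296.15478219]] tcp wrist [[319.74127526 233.79717654]
 [320.7743585  257.1692444 ]]
[610. 383.  36.] [615. 351.   0.]
[598. 383.  36.] [602. 351.   0.]
[597. 366.  36.] [602. 334.   0.]
```

View pics/e1a.png

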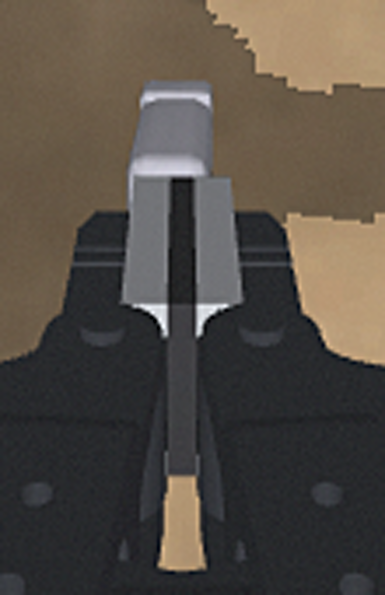

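View pics/e2b.png

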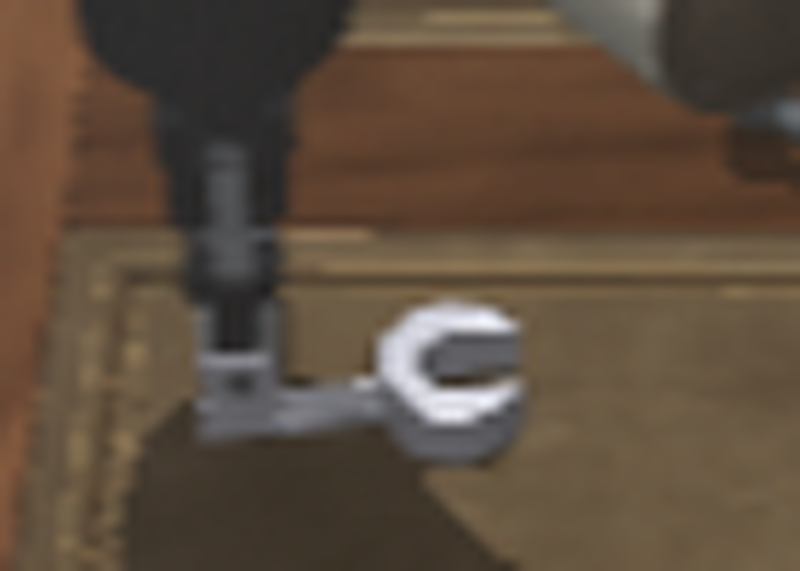

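send_rows(translation=[[0,0,-0.02],[0,0,-0.05],[0,0,-0.05]], yaw=[0,0,0], fingers=[255,255,255])

```text
clock: 3.85
position: [604.3, 355.1, 65.9]
ee_rot: [0.998, 0.065, 0.008, -0.004]
contact_force: [0.2, 0.6, 0.5]
gripper_width: -0.1
```

Run:
```python
from h import *
s,im=snap('wrist','f1'); print(s['position'],s['gripper_width'],s['contact_force'])
crop(im,220,140,420,340,'f1a',3)
s,im=snap('side','f2'); crop(im,240,240,330,310,'f2a')
```

```text
[604.34803018 355.12808914  65.87857672] -0.1089975153909843 [0.24796712 0.56740815 0.51139823]
```

View pics/f1a.png

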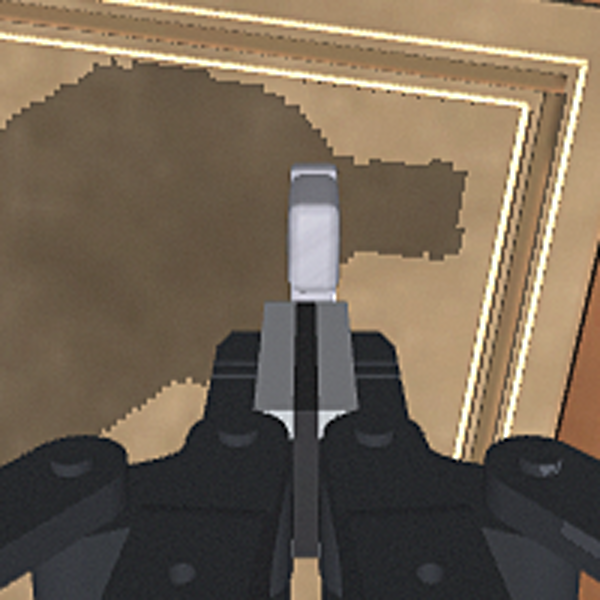

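View pics/f2a.png

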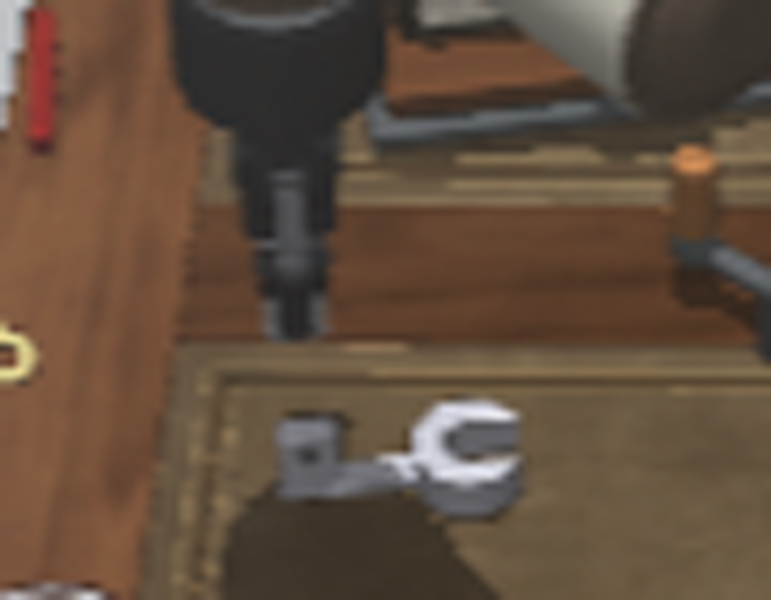

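Run:
```python
from h import *
p=camera_params('wrist');K=np.array(p['mtx']);T=np.array(p['tool_from_camera']);Ti=np.linalg.inv(T)
for x in (11,0,-11):
 for z in (0,-13,-19,-26,-40):
  q=K@(Ti@[x,0,z,1])[:3]; print(x,z,(q[:2]/q[2]).round(1), 'px for 22mm', (314*8/q[2]).round(1))
s=read_state()
for uv in [(220+312/3,140+250/3),(220+291/3,140+207/3),(220+335/3,140+293/3)]: print(pix('wrist',*uv,36,s))
K_,Rm,c=cam('side'); 
# finger tip in side f2a (297,335)
k=90/771; u,v=240+297*k,240+335*k
d=Rm@np.linalg.solve(K_,[u,v,1]); P=c+d*((s['position'][1]-c[1])/d[1]); print('tip by side at y=TCP',P, s['position'])
print(proj('side',[s['position']]),u,v)
```

```text
11 0 [319.7 216. ] px for 22mm 14.0
11 -13 [319.5 224.2] px for 22mm 15.0
11 -19 [319.5 228.4] px for 22mm 15.5
11 -26 [319.4 233.7] px for 22mm 16.2
11 -40 [319.2 245.8] px for 22mm 17.7
0 0 [319.7 233.8] px for 22mm 13.7
0 -13 [319.6 243.1] px for 22mm 14.7
0 -19 [319.5 247.9] px for 22mm 15.2
0 -26 [319.4 254. ] px for 22mm 15.9
0 -40 [319.2 267.7] px for 22mm 17.4
-11 0 [319.8 251. ] px for 22mm 13.5
-11 -13 [319.7 261.4] px for 22mm 14.5
-11 -19 [319.6 266.7] px for 22mm 15.0
-11 -26 [319.5 273.4] px for 22mm 15.6
-11 -40 [319.3 288.6] px for 22mm 17.0
[599.14174693 350.54305815  36.        ]
[608.44901747 356.38902916  36.        ]
[589.64149736 344.09475591  36.        ]
tip by side at y=TCP [601.91490596 353.47280509  82.32175542] [601.75507855 353.47280509  61.43499176]
[[275.05442215 283.63497924]] 274.6692607003891 279.10505836575874
```

Run:
```python
from h import *
s,im=snap('wrist','g1'); print(s['position'],s['gripper_width'],s['contact_force'],s['ee_rot'],s['clock'],np.round(s['joint_vel'],3))
crop(im,220,140,420,340,'g1a',3)
```

```text
[601.75507855 353.47280509  61.43499176] -0.08220054947196306 [ 0.01131532  0.25000873 -0.31353328] [ 0.9978949   0.06463941  0.00473141 -0.00226492] 3.95 [ 0.002  0.032 -0.033 -0.01  -0.002  0.002]
```

View pics/g1a.png

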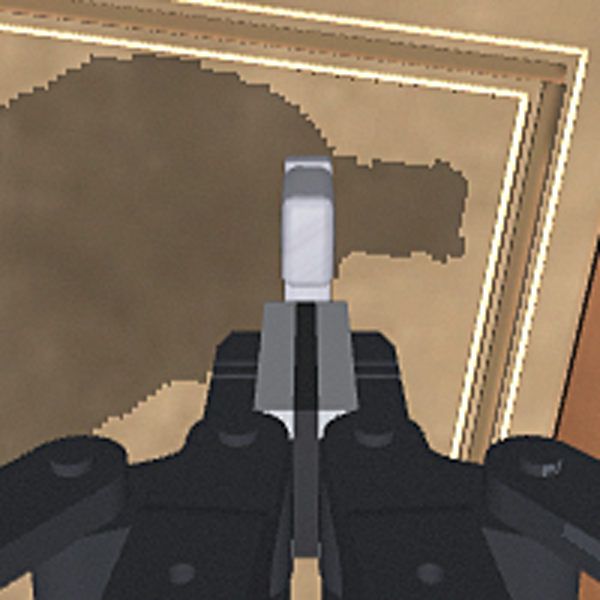

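Run:
```python
from h import *
s=read_state()
t=pix('wrist',322.3,221,36,s); print(t, np.degrees(2*np.arctan2(s['ee_rot'][1],s['ee_rot'][0])))
print(shift(np.array([t[0],t[1],s['position'][2]])-s['position'],s))
# tip estimate: corner x=+11 -> row 240.5
```

```text
[600.388283  351.3144317  36.       ] 7.407737736335179
[-0.0009  0.0015 -0.    ]
```

send_rows(translation=[[-0.001,0.0005,0],[-0.001,0.0005,0],[-0.001,0.0005,0.02],[-0.001,0.0005,0.045],[-0.001,0.0005,0.051],[-0.001,0.0005,0.051],[-0.001,0.0005,0.051]], yaw=[0,0,0,0,0,0,0], fingers=[120,120,120,120,120,120,120])

```text
clock: 4.7
position: [601.1, 352.8, 9.8]
ee_rot: [0.998, 0.065, 0.004, -0.002]
contact_force: [-0.2, 0.1, -0.0]
gripper_width: 45.3
```

Run:
```python
from h import *
s,im=snap('wrist','g2'); print(s['position'],s['gripper_width'],s['contact_force'],s['ee_rot'],s['clock'],np.round(s['joint_vel'],3))
crop(im,220,140,420,340,'g2a',3)
s,im=snap('side','g3'); crop(im,240,240,330,310,'g3a')
```

```text
[601.12364501 352.81076578   9.75282696] 45.33537510097486 [-0.20770625  0.10683788 -0.02944961] [ 0.99788593  0.06483178  0.0042297  -0.00161586] 4.7 [-0.    -0.016  0.011  0.001  0.001 -0.001]
```

View pics/g2a.png

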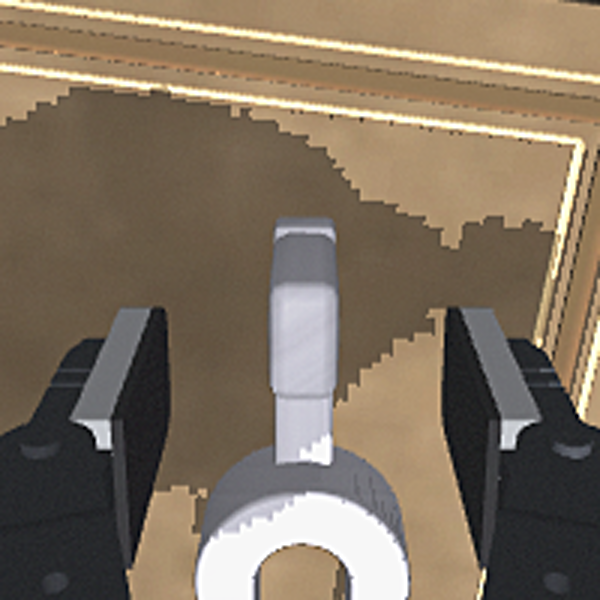

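View pics/g3a.png

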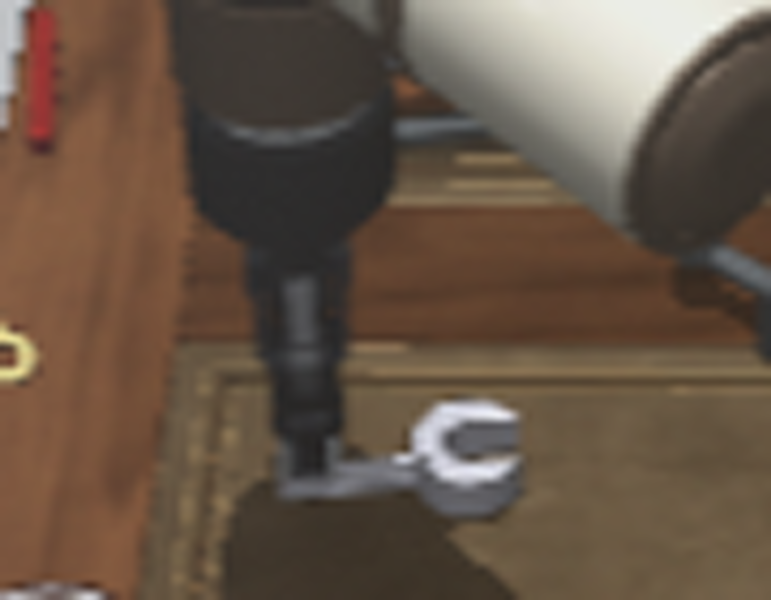

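send_rows(translation=[[-0.001,0,0.004],[-0.001,0,0.008],[-0.001,0,0.008]], yaw=[0,0,0], fingers=[120,120,120])

```text
clock: 5.1
position: [600.0, 352.7, 2.0]
ee_rot: [0.998, 0.065, 0.004, -0.002]
contact_force: [-0.2, -0.1, -0.7]
gripper_width: 45.4
```

send_rows(translation=[[0,0,0.003],[0,0,0.006],[0,0,0.006]], yaw=[0,0,0], fingers=[120,120,120])

```text
clock: 5.4
position: [599.7, 352.5, -4.8]
ee_rot: [0.998, 0.065, 0.004, -0.002]
contact_force: [0.6, -0.8, -0.4]
gripper_width: 45.0
```

Below z = 0 without contact: the real fingertips do end well behind the reported TCP. Continuing down carefully.

send_rows(translation=[[0,0,0.003],[0,0,0.006],[0,0,0.009],[0,0,0.011],[0,0,0.011]], yaw=[0,0,0,0,0], fingers=[120,120,120,120,120])

```text
clock: 5.9
position: [599.5, 352.3, -16.3]
ee_rot: [0.998, 0.065, 0.003, -0.001]
contact_force: [-0.4, -0.4, -1.0]
gripper_width: 45.2
```

Run:
```python
from h import *
s,im=snap('wrist','g4'); print(s['position'],s['gripper_width'],s['contact_force'],s['ee_rot'],s['clock'])
crop(im,220,200,420,400,'g4a',3)
```

```text
[599.52435993 352.32246023 -16.29810907] 45.18682783724753 [-0.39039018 -0.36958243 -0.99911857] [ 0.99790617  0.06457456  0.00341351 -0.00131937] 5.9
```

View pics/g4a.png

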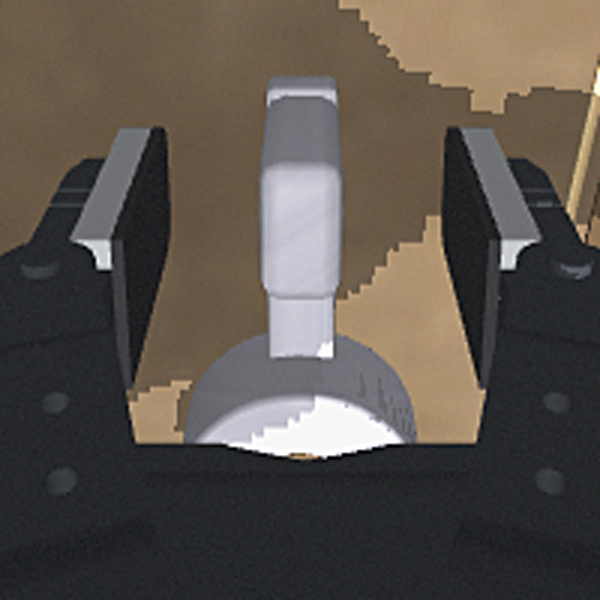

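send_rows(translation=[[0,0,0],[0,0,0],[0,0,0],[0,0,0],[0,0,0]], yaw=[0,0,0,0,0], fingers=[255,255,255,255,255])

```text
clock: 6.45
position: [599.8, 352.6, -15.8]
ee_rot: [0.998, 0.065, 0.004, -0.002]
contact_force: [-0.3, -0.2, 1.0]
gripper_width: 10.7
```

Run:
```python
from h import *
s,im=snap('wrist','g5'); print(s['position'],s['gripper_width'],s['contact_force'],s['ee_rot'],s['clock'])
crop(im,220,200,420,400,'g5a',3)
```

```text
[599.82278531 352.56371749 -15.75326262] 10.74180276877395 [-0.25246691 -0.24984013  1.02705487] [ 0.99789996  0.06464225  0.00381759 -0.00157062] 6.45
```

View pics/g5a.png

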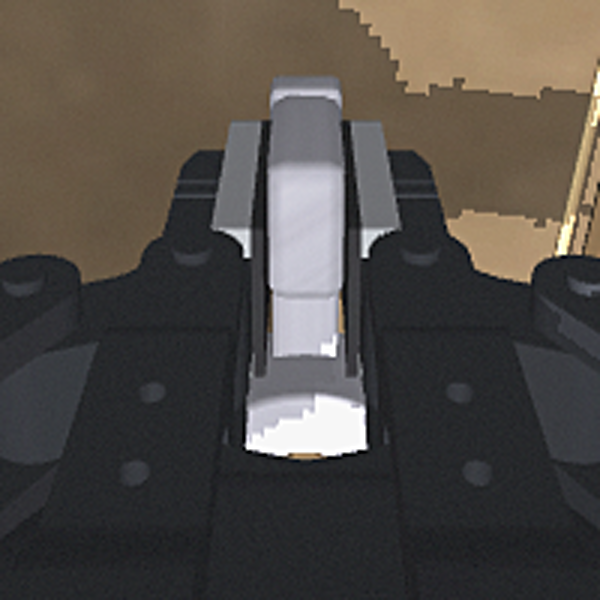

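Run:
```python
from h import *
s=read_state(); print(shift(np.array([600,65,150])-s['position'],s))
```

```text
[-0.0356  0.2847 -0.1668]
```

send_rows(translation=[[0,0,-0.02],[0,0,-0.06],[-0.0,0.0,-0.1],[-0.036,0.285,-0.167],[-0.036,0.285,-0.167],[-0.036,0.285,-0.167],[-0.036,0.285,-0.167],[-0.036,0.285,-0.167],[-0.036,0.285,-0.167],[-0.036,0.285,-0.167],[-0.036,0.285,-0.167],[-0.036,0.285,-0.167]], yaw=[0,0,0,-1,-2,-2,-2,-2,-2,-2,-2,-2], fingers=[255,255,255,255,255,255,255,255,255,255,255,255])

```text
clock: 7.7
position: [599.3, 65.3, 149.5]
ee_rot: [0.997, 0.082, 0.003, -0.002]
contact_force: [0.7, 0.8, -1.3]
gripper_width: 11.1
```

Run:
```python
from h import *
s,im=snap('wrist','i1'); print(s['position'],s['gripper_width'],s['contact_force'],s['ee_rot'],s['clock'])
s,im=snap('side','i2'); crop(im,240,150,390,270,'i2a')
s,im=snap('scene','i3'); crop(im,260,130,400,250,'i3a')
```

```text
[599.30346003  65.28804664 149.5295377 ] 11.130152461004307 [ 0.71746974  0.7933197  -1.32846042] [ 0.99660502  0.08224964  0.00330717 -0.00157797] 7.7
```

View pics/i1.png

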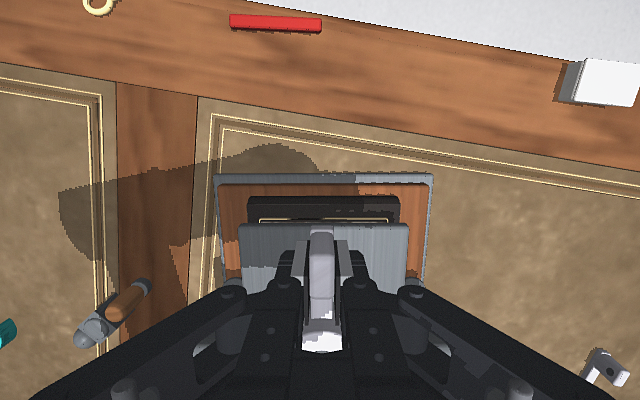

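View pics/i2a.png

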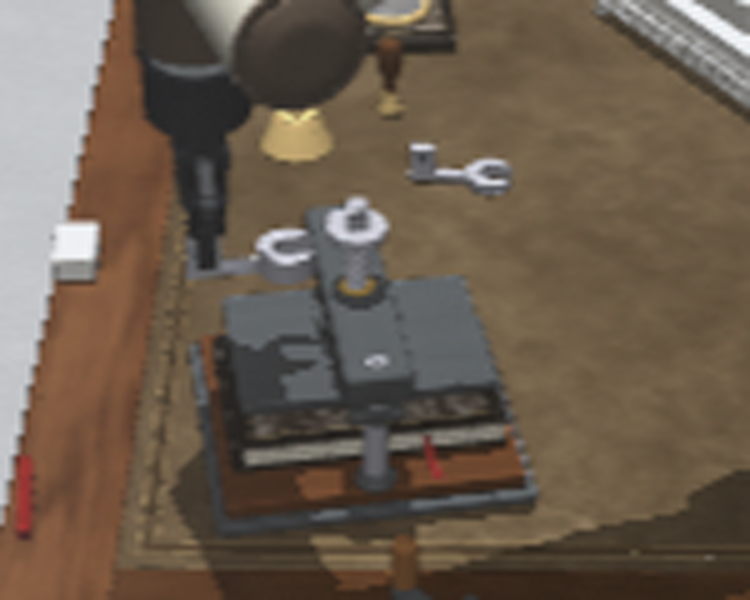

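View pics/i3a.png

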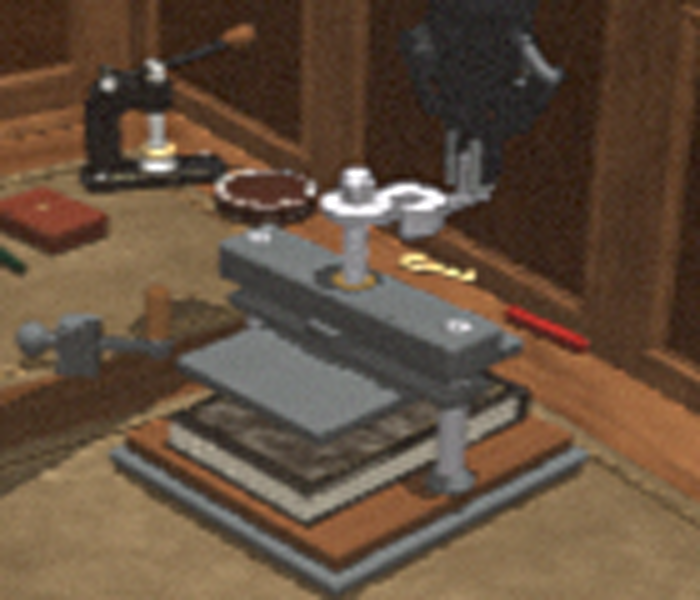

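send_rows(translation=[[0,0,0.01],[-0.01,0,0.011],[-0.02,0,0.011],[-0.02,0,0.011],[-0.02,0,0.011]], yaw=[0,0,0,0,0], fingers=[255,255,255,255,255])

```text
clock: 8.35
position: [579.7, 62.7, 139.0]
ee_rot: [0.997, 0.083, 0.004, -0.001]
contact_force: [-0.1, 0.1, -1.1]
gripper_width: 10.8
```

Run:
```python
from h import *
s=read_state(); print(s['position'],s['gripper_width'],s['contact_force'],s['ee_rot'],s['clock'])
print(np.array([549.,57.2,126.25])-s['position'], shift(np.array([549.,57.2,126.25])-s['position'],s))
s,im=snap('side','j2'); crop(im,280,180,330,220,'j2a')
s,im=snap('scene','j3'); crop(im,310,150,370,200,'j3a')
```

```text
[579.71062615  62.66513474 138.98137253] 10.766262538396894 [-0.08699992  0.06679022 -1.06512716] [ 0.99653023  0.08312952  0.00384998 -0.00147289] 8.35
[-30.71062615  -5.46513474 -12.73137253] [-0.0313  0.0003  0.0125]
```

View pics/j2a.png

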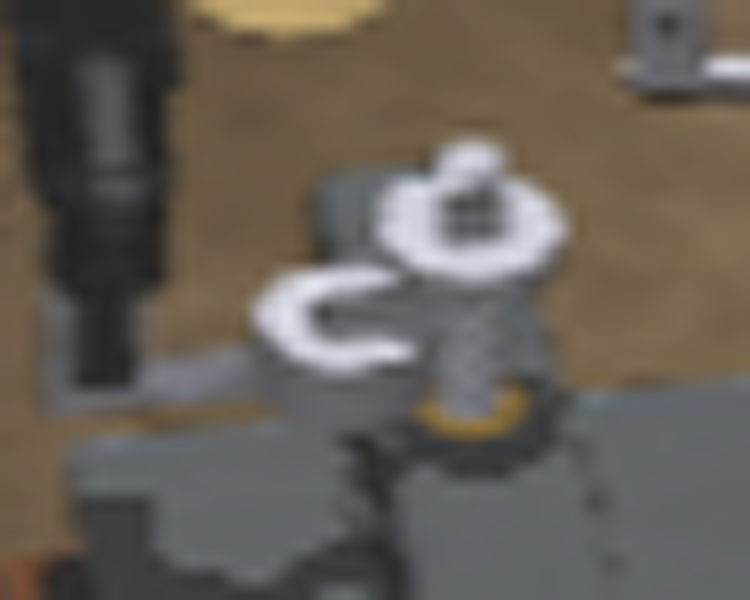

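View pics/j3a.png

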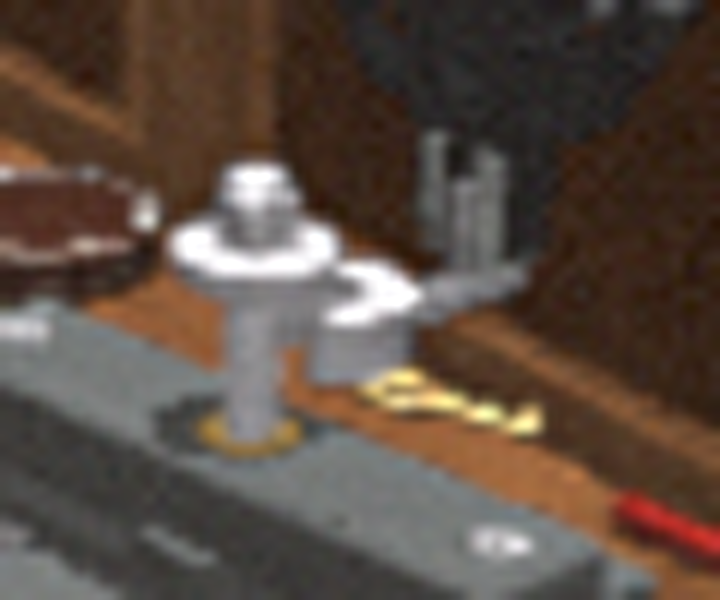

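Clear and about to straddle the screw. Slide in slowly.

send_rows(translation=[[-0.006,0,0.003],[-0.012,0,0.006],[-0.018,0,0.006],[-0.018,0,0.006]], yaw=[0,0,0,0], fingers=[255,255,255,255])

```text
clock: 8.85
position: [561.1, 59.3, 132.6]
ee_rot: [0.997, 0.083, 0.003, -0.001]
contact_force: [0.2, -0.4, -1.2]
gripper_width: 10.8
```

send_rows(translation=[[-0.004,0,0],[-0.008,0,0],[-0.012,0,0],[-0.0125,0,0],[-0.0125,0,0]], yaw=[0,0,0,0,0], fingers=[255,255,255,255,255])

```text
clock: 9.35
position: [548.4, 57.1, 132.5]
ee_rot: [0.997, 0.083, 0.003, -0.001]
contact_force: [-0.5, -0.9, -1.4]
gripper_width: 11.2
```

send_rows(translation=[[-0.0015,0,0],[-0.003,0,0],[-0.003,0,0]], yaw=[0,0,0], fingers=[255,255,255])

```text
clock: 9.65
position: [547.1, 57.0, 132.9]
ee_rot: [0.997, 0.083, 0.005, -0.002]
contact_force: [4.6, -0.2, -3.6]
gripper_width: 10.8
```

Run:
```python
from h import *
s=read_state(); print(s['position'],s['gripper_width'],s['contact_force'],s['wrist_torque'],s['ee_rot'],s['clock'])
s,im=snap('side','k2'); crop(im,280,180,330,220,'k2a')
s,im=snap('scene','k3'); crop(im,310,150,370,200,'k3a')
```

```text
[547.08428645  57.00278461 132.93111212] 10.804729644194468 [ 4.5764906  -0.23835032 -3.56933656] [-0.26077909 -1.50362609  0.09000212] [ 0.99652182  0.08318064  0.00478017 -0.00154661] 9.65
```

View pics/k2a.png

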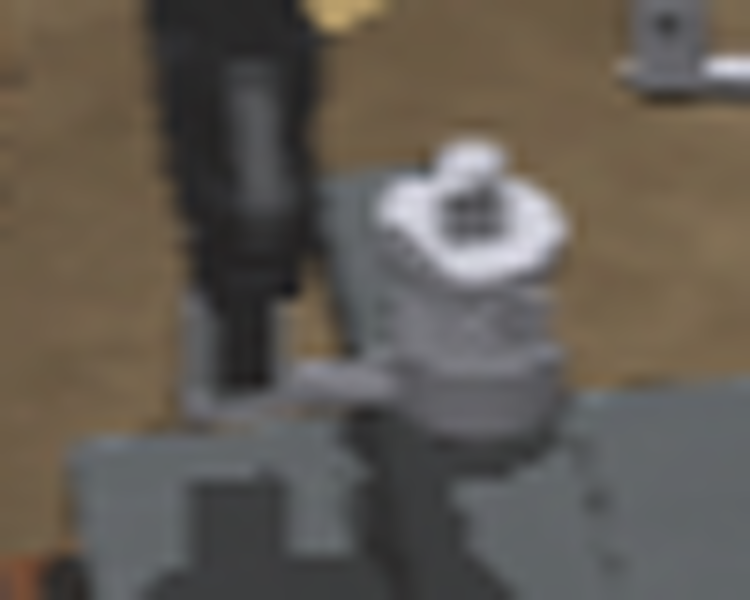

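View pics/k3a.png

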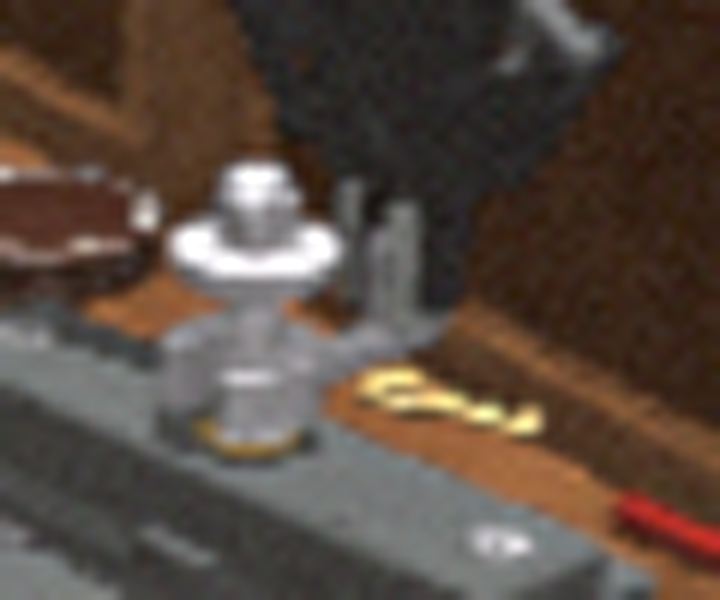

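send_rows(translation=[[0.001,0,0.002],[0.001,0,0.004],[0.001,0,0.006],[0.001,0,0.007],[0.001,0,0.007]], yaw=[0,0,0,0,0], fingers=[255,255,255,255,255])

```text
clock: 10.25
position: [547.4, 56.9, 126.0]
ee_rot: [0.997, 0.083, 0.004, -0.001]
contact_force: [-0.8, -1.5, 1.5]
gripper_width: 10.9
```

Touching or nearly. One more mm down to feel it.

send_rows(translation=[[0,0,0.001],[0,0,0.002],[0,0,0.002]], yaw=[0,0,0], fingers=[255,255,255])

```text
clock: 10.55
position: [547.6, 57.0, 125.3]
ee_rot: [0.997, 0.083, 0.004, -0.001]
contact_force: [-2.2, 0.5, 7.1]
gripper_width: 11.0
```

send_rows(translation=[[0,0,0],[0,0,0],[0,0,0],[0,0,-0.02],[0,0,-0.06],[0,0,-0.11],[0,0,-0.16],[0,0,-0.16]], yaw=[0,0,0,0,0,0,0,0], fingers=[150,110,110,110,110,110,110,110])

```text
clock: 11.35
position: [550.2, 57.1, 293.5]
ee_rot: [0.996, 0.084, 0.012, -0.002]
contact_force: [0.2, 0.0, -0.4]
gripper_width: 48.4
```

Run:
```python
from h import *
s,im=snap('wrist','l1'); print(s['position'],s['gripper_width'],s['contact_force'],s['ee_rot'],s['clock'])
s,im=snap('scene','l3'); crop(im,310,150,370,200,'l3a')
```

```text
[550.21084819  57.09128354 293.51957345] 48.40829834723233 [ 0.17817694  0.02795251 -0.43451769] [ 0.99641422  0.0836925   0.01223168 -0.0021585 ] 11.35
```

View pics/l1.png

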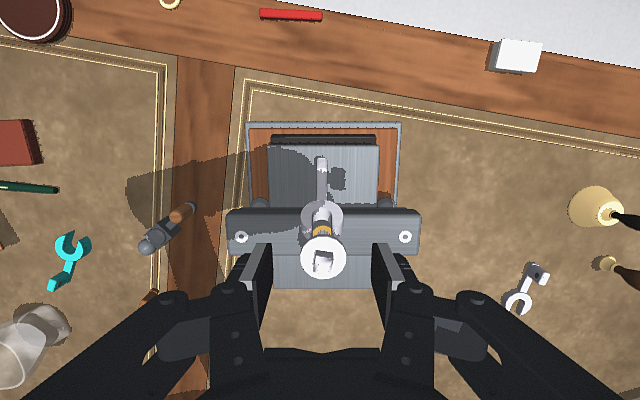

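View pics/l3a.png

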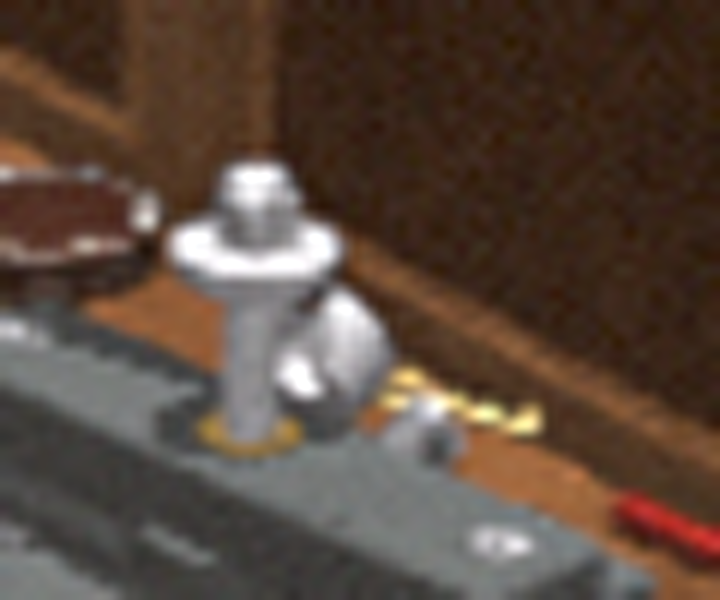

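Run:
```python
from h import *
s,im=snap('wrist','m1'); print(s['position'],s['ee_rot'],s['clock']); crop(im,220,130,430,290,'m1a')
s,im=snap('scene','m3'); crop(im,310,140,400,215,'m3a')
s,im=snap('side','m2'); crop(im,270,170,350,230,'m2a')
```

```text
[546.67157971  56.9384412  286.29603312] [ 0.99651297  0.0832298   0.00555189 -0.00197138] 11.45
```

View pics/m1a.png

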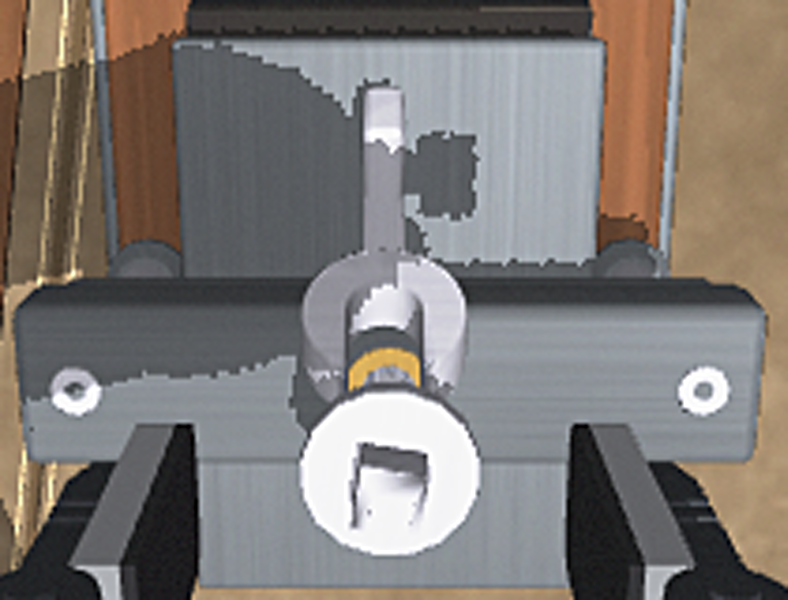

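View pics/m3a.png

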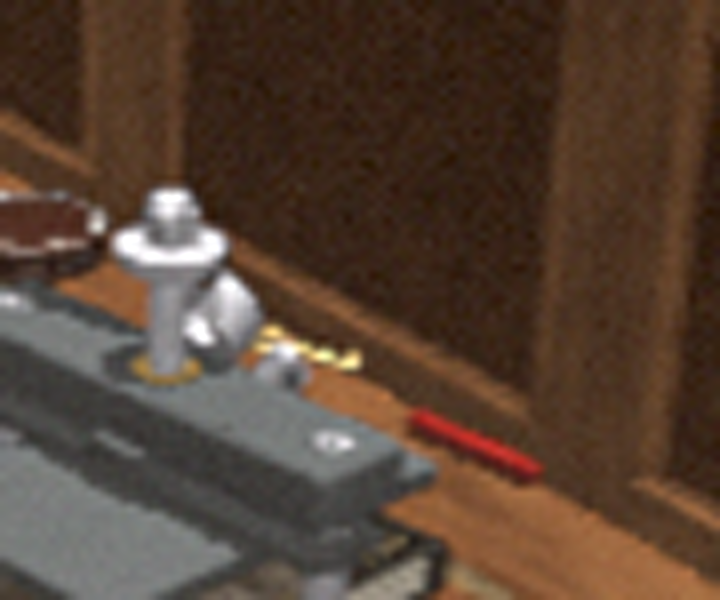

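View pics/m2a.png

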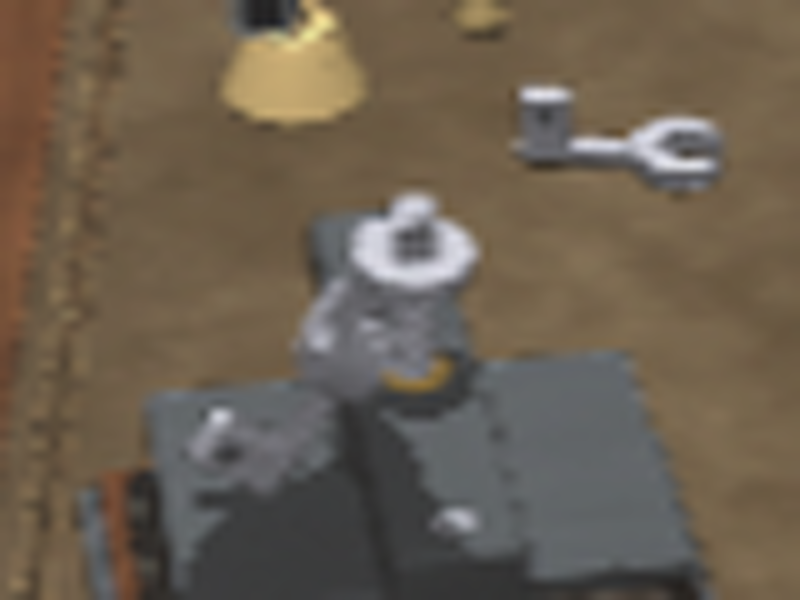

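```bash
cat >> h.py <<'E'
def tri(obs):
    A=np.zeros((3,3));b=np.zeros(3);L=[]
    for n,u,v,s in obs:
        K,Rm,c=cam(n,s); d=Rm@np.linalg.solve(K,[u,v,1]); d/=np.linalg.norm(d); M=np.eye(3)-np.outer(d,d); A+=M;b+=M@c
    P=np.linalg.solve(A,b)
    return P,[ (proj(n,P,s)[0]-[u,v]).round(1) for n,u,v,s in obs]
E
python3 - <<'E'
from h import *
im=cv2.imread('pics/m1.png'); crop(im,290,140,370,230,'m1b',6.6)
im=cv2.imread('pics/m2.png'); crop(im,280,190,320,225,'m2b',17)
im=cv2.imread('pics/m3.png'); crop(im,320,160,360,195,'m3b',17)
s={'position':[546.67157971,56.9384412,286.29603312],'ee_rot':[ 0.99651297,0.0832298,0.00555189,-0.00197138]}
print(tri([('wrist',322.4,160.7,s),('side',291.5,212.5,None),('scene',345.8,183,None)]))
print(tri([('wrist',322.4,160.7,s),('side',291.5,212.5,None)]))
E
```

```text
(array([563.15051634,  60.72292827, 126.46977942]), [array([-2.2,  0.8]), array([-0.3, -0.5]), array([0.2, 0.6])])
(array([562.97714657,  58.26782266, 121.87892284]), [array([0. , 0.6]), array([-0.2,  0. ])])
```

View pics/m1b.png

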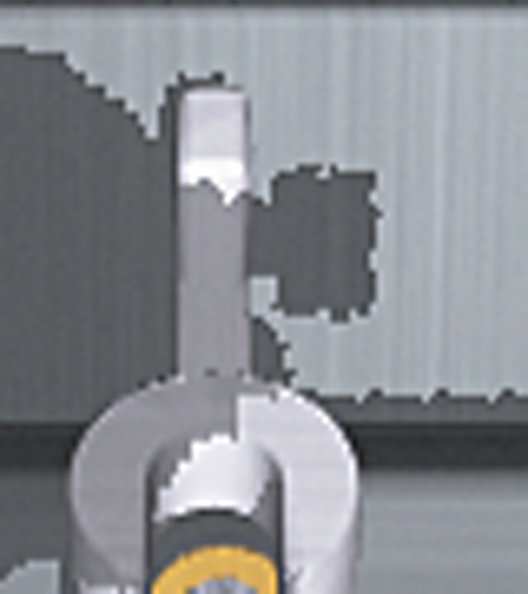

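View pics/m2b.png

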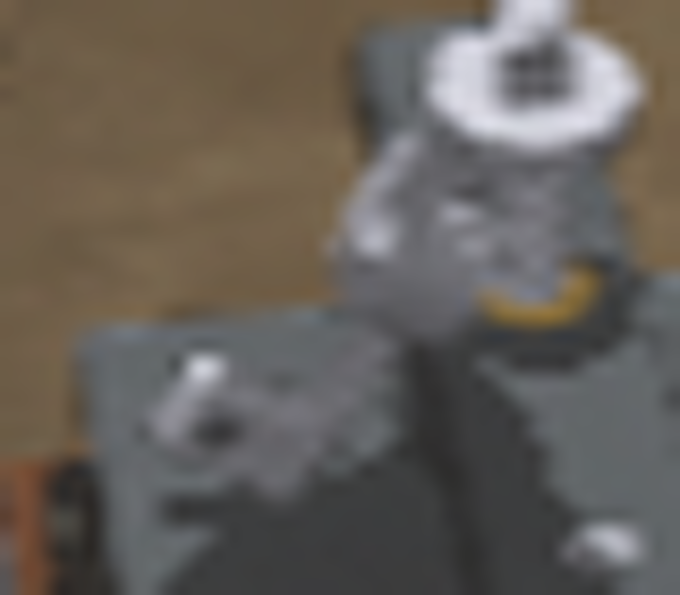

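View pics/m3b.png

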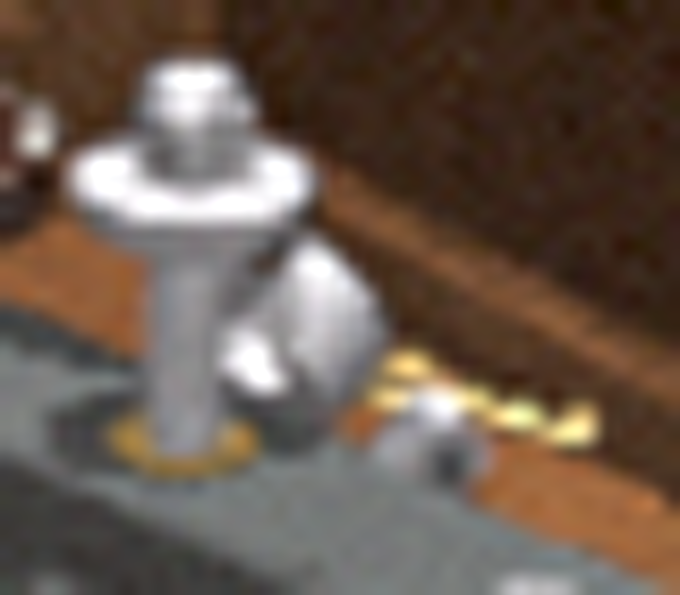

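Run:
```python
from h import *
s={'position':[546.67157971,56.9384412,286.29603312],'ee_rot':[ 0.99651297,0.0832298,0.00555189,-0.00197138]}
print('platen',tri([('wrist',381.3,141.2,s),('side',285,209.7,None)]))
# tab hole on +y face (y~62)
K,Rm,c=cam('side')
for y in (56,62,65):
  d=Rm@np.linalg.solve(K,[280+215/17,190+428/17,1]); print(y,c+d*(y-c[1])/d[1])
  for u,v in[(200,355),(150,425),(280,495)]:
    d=Rm@np.linalg.solve(K,[280+u/17,190+v/17,1]); print('  ',(c+d*(y-c[1])/d[1]).round(1))
w=[(213,88),(213,160),(213,185),(213,375)]
for u,v in w: print('wrist ray at z=100,120,140',[pix('wrist',290+u/6.6,140+v/6.6,z,s).round(1) for z in(100,120,140)])
# bolts, axis re-measure
k=210/788
b1=pix('wrist',220+76*k,130+391*k,145,s);b2=pix('wrist',220+704*k,130+390*k,145,s);print('bolts',b1,b2,(b1+b2)/2)
for z in(194,200): print('flange',pix('wrist',220+389*k,130+473*k,z,s), np.linalg.norm(pix('wrist',220+302*k,130+473*k,z,s)-pix('wrist',220+478*k,130+473*k,z,s)))
```

```text
platen (array([591.83095728,  -6.65501593,  85.06050202]), [array([-0. ,  0.1]), array([-0.,  0.])])
56 [558.58288885  56.         107.76602503]
   [561.3  56.  127.9]
   [572.7  56.  108.5]
   [544.8  56.   89.1]
62 [558.16335269  62.         112.49142157]
   [560.9  62.  132.5]
   [572.3  62.  113.2]
   [544.4  62.   93.9]
65 [557.9535846   65.         114.85411984]
   [560.6  65.  134.8]
   [572.   65.  115.6]
   [544.3  65.   96.3]
wrist ray at z=100,120,140 [array([568.5,  59.4, 100. ]), array([571.1,  59.8, 120. ]), array([573.8,  60.2, 140. ])]
wrist ray at z=100,120,140 [array([556.2,  57.3, 100. ]), array([559.5,  57.8, 120. ]), array([562.9,  58.4, 140. ])]
wrist ray at z=100,120,140 [array([551.9,  56.6, 100. ]), array([555.5,  57.2, 120. ]), array([559. ,  57.7, 140. ])]
wrist ray at z=100,120,140 [array([518. ,  50.9, 100. ]), array([523.5,  51.8, 120. ]), array([529. ,  52.7, 140. ])]
bolts [474.93888772 132.43491917 145.        ] [504.93766843 -43.55350386 145.        ] [489.93827808  44.44070765 145.        ]
flange [488.27887659  44.49648996 194.        ] 43.05871642886152
flange [491.18448255  45.00652387 200.        ] 42.07548471575984
```

send_rows(translation=[[0.013,0,0.03],[0.013,0,0.08],[0.013,0,0.13],[0.013,0,0.17],[0.013,0,0.17],[0.013,0,0.17]], yaw=[0,0,0,0,0,0], fingers=[130,130,130,130,130,130])

```text
clock: 12.2
position: [559.2, 58.6, 113.1]
ee_rot: [0.996, 0.084, 0.002, -0.0]
contact_force: [0.6, -0.2, 1.3]
gripper_width: 41.9
```

Run:
```python
from h import *
s,im=snap('wrist','n1'); print(s['position'],s['gripper_width'],s['contact_force'],s['ee_rot'],s['clock'])
crop(im,220,170,420,370,'n1a',3)
print(shift(np.array([559.5,58.9,82])-s['position'],s))
```

```text
[559.22001046  58.63373875 113.06736056] 41.89782447049089 [ 0.57900503 -0.19960129  1.30834048] [ 9.96496901e-01  8.36159150e-02  1.51555638e-03 -9.08874463e-05] 12.2
[ 0.0002 -0.0002  0.0311]
```

View pics/n1a.png

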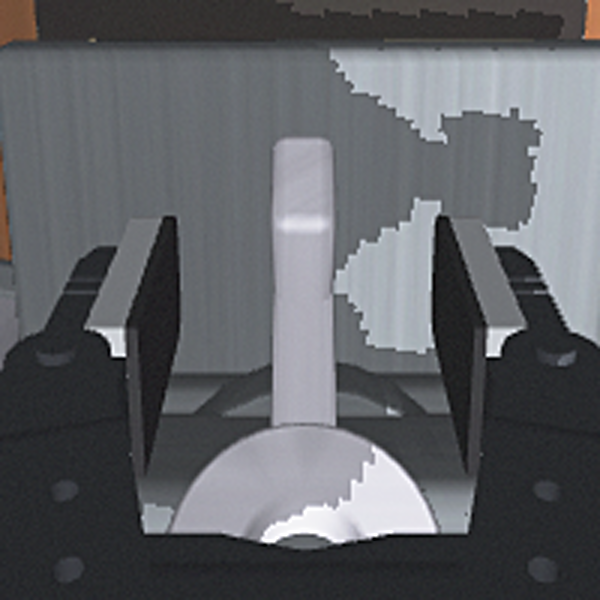

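send_rows(translation=[[0.001,0,0.01],[0.001,0,0.02],[0.001,0,0.028],[0.001,0,0.031],[0.001,0,0.031]], yaw=[0,0,0,0,0], fingers=[130,130,130,130,130])

```text
clock: 12.75
position: [561.3, 59.2, 83.2]
ee_rot: [0.996, 0.084, 0.003, -0.0]
contact_force: [0.7, -0.4, -0.2]
gripper_width: 41.7
```

Run:
```python
from h import *
s,im=snap('wrist','n2'); print(s['position'],s['gripper_width'],s['contact_force'],s['ee_rot'],s['clock'])
crop(im,220,170,420,370,'n2a',3)
```

```text
[561.28805711  59.18946578  83.22696337] 41.65424542021777 [ 0.72304019 -0.3931577  -0.20865775] [ 9.96488273e-01  8.36806434e-02  2.90736475e-03 -4.67032826e-04] 12.75
```

View pics/n2a.png

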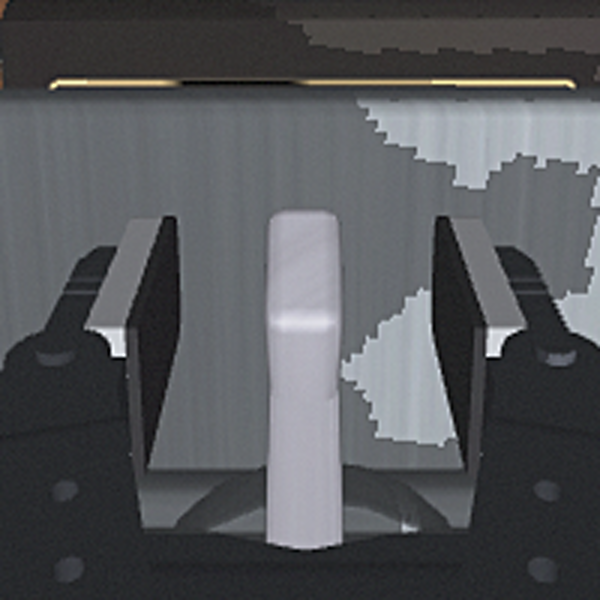

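send_rows(translation=[[0,0,0],[0,0,0],[0,0,0],[0,0,0],[0.01,0,-0.004],[0.02,0,-0.01],[0.035,0,-0.02],[0.045,0,-0.05],[0.045,0,-0.05]], yaw=[0,0,0,0,0,0,0,0,0], fingers=[255,255,255,255,255,255,255,255,255])

```text
clock: 13.7
position: [610.2, 67.6, 138.0]
ee_rot: [0.996, 0.084, 0.008, -0.001]
contact_force: [1.3, -0.6, -0.8]
gripper_width: 10.0
```

Run:
```python
from h import *
s,im=snap('wrist','o1'); print(s['position'],s['gripper_width'],s['contact_force'],s['ee_rot'],s['clock'])
s,im=snap('side','o2'); crop(im,260,170,340,230,'o2a')
s,im=snap('scene','o3'); crop(im,310,140,400,215,'o3a')
```

```text
[610.24829356  67.63427917 137.96312468] 10.01941157909833 [ 1.28701759 -0.64479466 -0.78316034] [ 9.96420983e-01  8.41481667e-02  7.95971439e-03 -9.76759536e-04] 13.7
```

View pics/o2a.png

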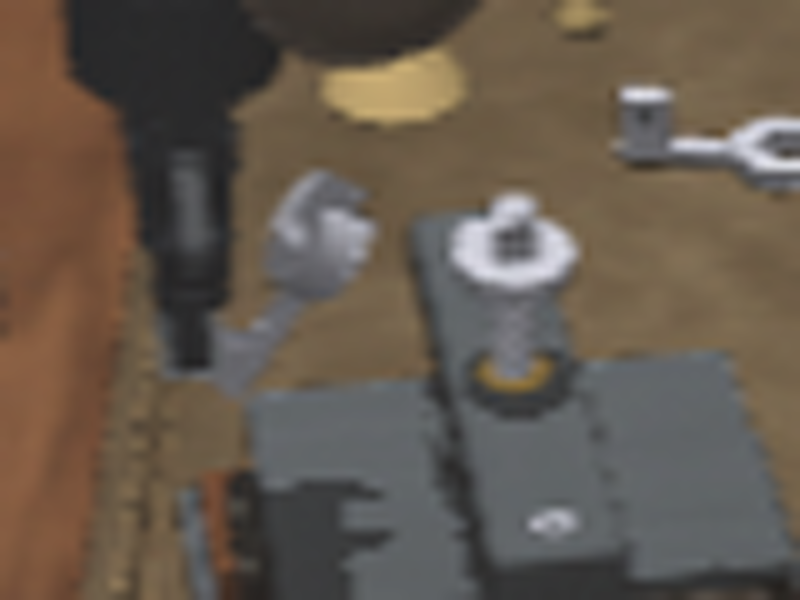

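View pics/o3a.png

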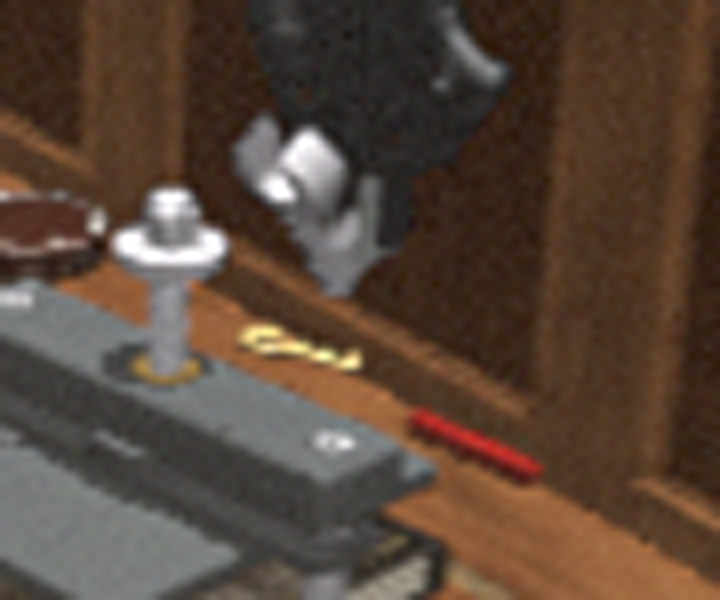

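View pics/o1.png

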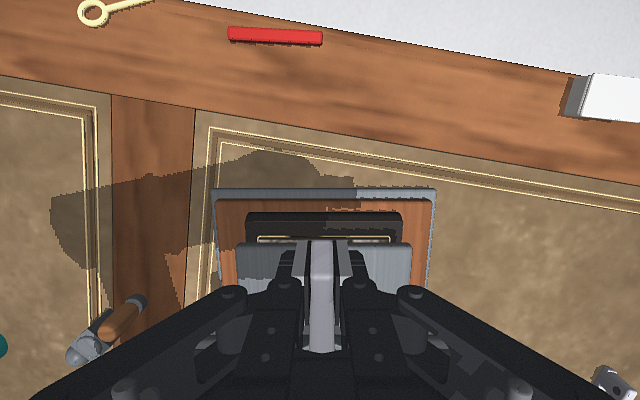

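Run:
```python
from h import *
s=read_state(); print(s['position'],np.round(s['joints'],2),shift(np.array([500,-180,240])-s['position'],s))
```

```text
[605.04705276  66.70455662 133.08587387] [ 0.38  0.41 -0.14  0.   -1.01  1.36] [-0.1441  0.2257 -0.1079]
```

send_rows(translation=[[0,0,-0.05],[0,0,-0.1],[-0.144,0.226,-0.107],[-0.144,0.226,-0.107],[-0.144,0.226,-0.107],[-0.144,0.226,-0.107],[-0.144,0.226,-0.107],[-0.144,0.226,-0.107],[-0.144,0.226,-0.107],[-0.144,0.226,-0.107],[-0.144,0.226,-0.107],[-0.144,0.226,-0.107]], yaw=[0,0,8,16,24,32,40,48,56,64,72,80], fingers=[255,255,255,255,255,255,255,255,255,255,255,255])

```text
clock: 15.05
position: [498.9, -180.2, 237.6]
ee_rot: [0.815, -0.579, -0.0, -0.002]
contact_force: [-1.2, 0.4, -1.7]
gripper_width: 10.4
```

Run:
```python
from h import *
s,im=snap('scene','p3'); crop(im,280,110,470,330,'p3a',2.7)
s=read_state(); a=np.degrees(2*np.arctan2(s['ee_rot'][1],s['ee_rot'][0]));print(s['position'],s['gripper_width'],a,s['ee_rot'],shift(np.array([500,-180,40])-s['position'],s))
```

```text
[ 498.96935773 -180.11939232  237.59153143] 10.348243708396188 -70.98330104612535 [ 8.14199095e-01 -5.80583572e-01 -2.91226450e-05 -1.59640494e-03] [ 0.0006 -0.0005  0.1976]
```

View pics/p3a.png

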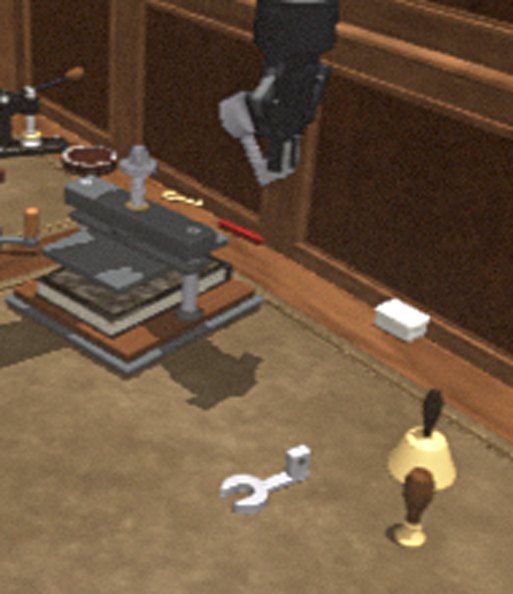

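send_rows(translation=[[0,0,0.05],[0,0,0.1],[0,0,0.15],[0,0,0.2],[0,0,0.225],[0,0,0.235],[0,0,0.24],[0,0,0.243],[0,0,0.243]], yaw=[5,9.5,9.5,9.5,9.5,9.5,9.5,9.5,9.5], fingers=[255,255,255,255,255,255,255,255,255])

```text
clock: 16.0
position: [500.4, -179.6, -4.3]
ee_rot: [0.764, -0.646, 0.001, -0.002]
contact_force: [-0.4, -0.2, -1.5]
gripper_width: 10.0
```

Run:
```python
from h import *
s=read_state(); print(s['position'],s['gripper_width'],s['contact_force'],s['ee_rot'])
s,im=snap('side','q2'); crop(im,280,140,350,200,'q2a')
s,im=snap('scene','q3'); crop(im,330,180,410,250,'q3a')
```

```text
[ 500.39390189 -179.57089549   -4.30453029] 10.0195518718413 [-0.37961644 -0.20744957 -1.48401327] [ 0.76353212 -0.64576528  0.00083943 -0.00227974]
```

View pics/q3a.png

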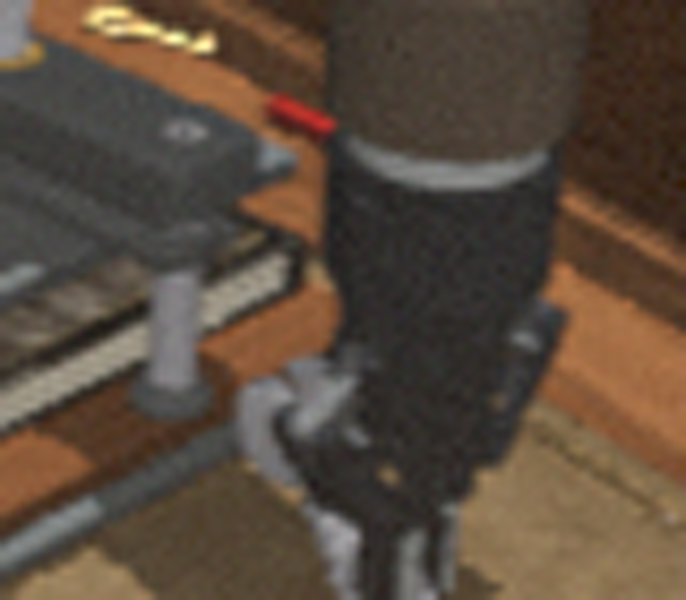

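send_rows(translation=[[0.03,0,0],[0.03,0,0],[0.03,0,0.003],[0.03,0,0.006],[0.03,0,0.006]], yaw=[0,0,0,0,0], fingers=[255,255,255,255,255])

```text
clock: 16.6
position: [505.6, -208.9, -9.7]
ee_rot: [0.764, -0.645, 0.001, -0.002]
contact_force: [0.1, -0.7, 0.9]
gripper_width: 10.5
```

send_rows(translation=[[0,0,0.003],[0,0,0.003],[0,0,0.003],[0,0,0.003],[0,0,0.003],[0,0,0.003],[0,0,-0.04],[0,0,-0.08],[0,0,-0.12],[0,0,-0.12]], yaw=[0,0,0,0,0,0,0,0,0,0], fingers=[255,200,160,130,120,120,120,120,120,120])

```text
clock: 17.6
position: [509.1, -210.1, 116.3]
ee_rot: [0.764, -0.645, 0.007, -0.005]
contact_force: [1.4, 0.3, -0.1]
gripper_width: 45.3
```

Run:
```python
from h import *
s,im=snap('wrist','r1');print(s['position'],s['gripper_width'],s['contact_force'],s['ee_rot'])
s,im=snap('wrist','r2');print(s['position'],s['ee_rot'])
```

```text
[ 509.07973071 -210.08732526  116.31887093] 45.300213802744395 [ 1.4023687   0.34383631 -0.11088834] [ 0.76419707 -0.64492506  0.00686495 -0.00523323]
[ 506.94414304 -209.40021797  113.25767842] [ 0.76384761 -0.64536902  0.0041667  -0.00427704]
```

View pics/r2.png

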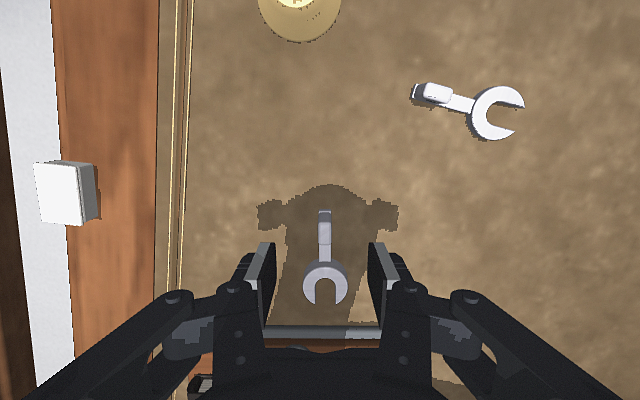

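The stop lies flat in the wanted heading, disc toward the press (tab ≈ (324,232), disc ≈ (325,286)). The other (thin) stop at (470,105) is visibly thinner. Measure and regrasp.

Run:
```python
from h import *
im=cv2.imread('pics/r2.png'); crop(im,280,200,370,320,'r2a',5)
s,im=snap('wrist','r3');print(s['position'],s['ee_rot'],s['clock'])
crop(im,280,200,370,320,'r3a',5)
```

```text
[ 505.24802698 -209.0223426   111.0743799 ] [ 0.76365944 -0.64560823  0.00201178 -0.00319642] 17.7
```

View pics/r3a.png

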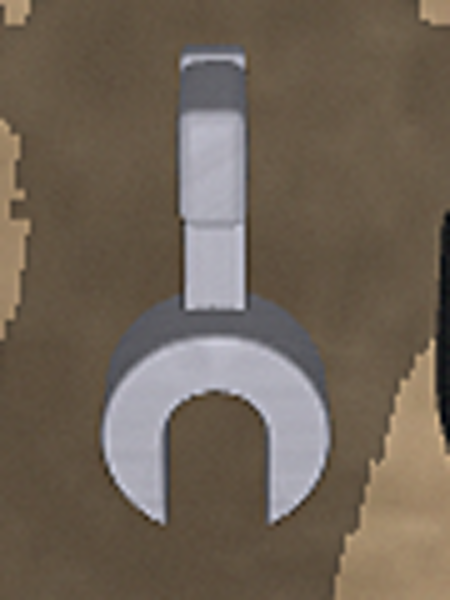

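Run:
```python
from h import *
s=read_state()
t=pix('wrist',322.4,233.4,36,s); c=pix('wrist',323.2,288,20,s); print(s['position'],t,c,np.linalg.norm((t-c)[:2]),np.degrees(np.arctan2(*(t-c)[[1,0]])), np.degrees(2*np.arctan2(s['ee_rot'][1],s['ee_rot'][0])))
print(shift(np.array([t[0],t[1],-16])-s['position'],s))
```

```text
[ 504.26827417 -208.86744738  109.689735  ] [ 498.01673312 -180.80975575   36.        ] [ 486.94819972 -119.52413672   20.        ] 62.27711884345826 -79.76241374571293 -80.42760066428693
[-0.0285  0.0021  0.1257]
```

send_rows(translation=[[-0.0285,0.001,0],[-0.0285,0.001,0.03],[-0.0285,0.001,0.07],[-0.0285,0.001,0.105],[-0.0285,0.001,0.12],[-0.0285,0.001,0.125],[-0.0285,0.001,0.125],[-0.0285,0.001,0.125]], yaw=[-0.6,-0.6,-0.6,-0.6,-0.6,-0.6,-0.6,-0.6], fingers=[120,120,120,120,120,120,120,120])

```text
clock: 18.55
position: [499.5, -180.7, -14.9]
ee_rot: [0.767, -0.642, 0.001, -0.002]
contact_force: [-0.0, -0.0, -0.5]
gripper_width: 45.4
```

Run:
```python
from h import *
s,im=snap('wrist','t1');print(s['position'],s['contact_force'],s['ee_rot'],s['clock'])
crop(im,220,200,420,400,'t1a',3)
```

```text
[ 499.48632405 -180.67593568  -14.92348906] [-0.02376508 -0.02040729 -0.47893814] [ 0.76706388 -0.64156516  0.00097723 -0.00248884] 18.55
```

View pics/t1a.png

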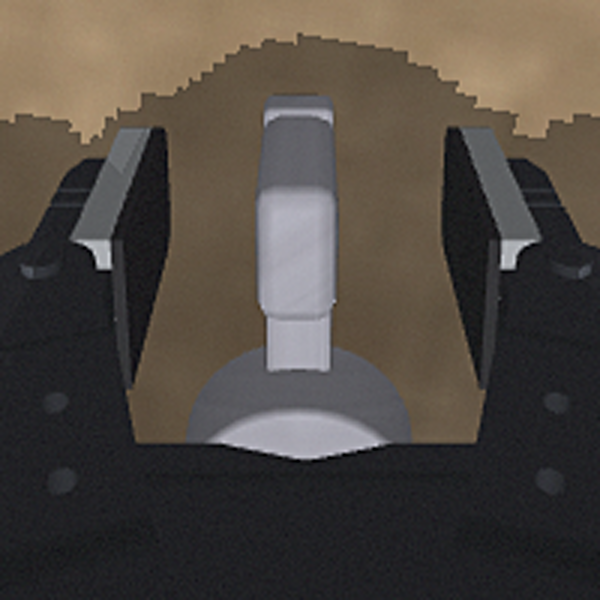

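send_rows(translation=[[-0.003,0,0],[-0.003,0,0],[-0.003,0,0],[-0.003,0,0],[-0.003,0,0],[-0.003,0,0],[-0.003,0,-0.04],[-0.003,0,-0.09],[-0.003,0,-0.14],[-0.003,0,-0.165],[-0.003,0,-0.165]], yaw=[0,0,0,0,0,0,0,0,0,0,0], fingers=[120,255,255,255,255,255,255,255,255,255,255])

```text
clock: 19.7
position: [500.7, -178.6, 154.6]
ee_rot: [0.767, -0.641, 0.005, -0.005]
contact_force: [0.4, -0.8, -1.3]
gripper_width: 10.7
```

Run:
```python
from h import *
s,im=snap('wrist','u1');s=read_state();print(s['position'],s['gripper_width'],s['contact_force'],s['ee_rot'],s['clock'],np.degrees(2*np.arctan2(s['ee_rot'][1],s['ee_rot'][0])))
print(shift(np.array([508.1,-63.4,145])-s['position'],s))
crop(im,220,200,420,400,'u1a',3)
```

```text
[ 498.74865704 -178.12689904  151.77095534] 10.883326191516202 [ 0.21714077 -0.29376203 -1.62657073] [ 0.76691782 -0.64172802  0.00253341 -0.00397341] 19.75 -79.84265320103141
[-0.1113 -0.0294  0.0072]
```

View pics/u1a.png

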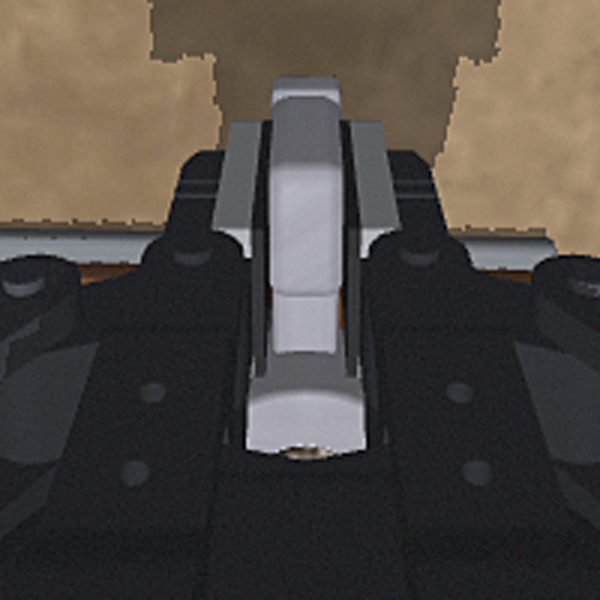

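send_rows(translation=[[-0.111,-0.0293,0.004],[-0.111,-0.0293,0.004],[-0.111,-0.0293,0.006],[-0.111,-0.0293,0.01],[-0.111,-0.0293,0.01],[-0.111,-0.0293,0.01],[-0.111,-0.0293,0.01]], yaw=[0.5,0.5,0.5,0.5,0.5,0.5,0.5], fingers=[255,255,255,255,255,255,255])

```text
clock: 20.45
position: [507.8, -64.7, 141.7]
ee_rot: [0.764, -0.646, 0.002, -0.004]
contact_force: [-0.0, 0.2, -1.1]
gripper_width: 10.5
```

Run:
```python
from h import *
s=read_state();print(s['position'],s['gripper_width'],s['contact_force'],s['ee_rot'],s['clock'],np.degrees(2*np.arctan2(s['ee_rot'][1],s['ee_rot'][0])))
print(shift(np.array([499.7,-14.1,127])-s['position'],s))
s,im=snap('side','v2'); crop(im,290,170,340,215,'v2a',14)
s,im=snap('scene','v3'); crop(im,310,140,380,200,'v3a',11)
```

```text
[507.82085851 -64.67974127 141.7470033 ] 10.53254278379201 [-0.00784661  0.19352403 -1.05419519] [ 0.76356843 -0.64571309  0.00222781 -0.00359131] 20.45 -80.43918788446129
[-0.0512 -0.0003  0.0148]
```

View pics/v2a.png

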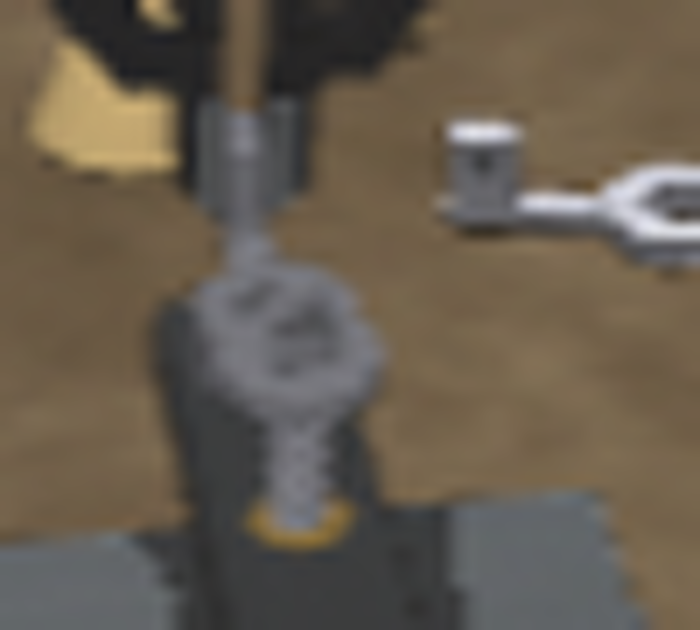

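View pics/v3a.png

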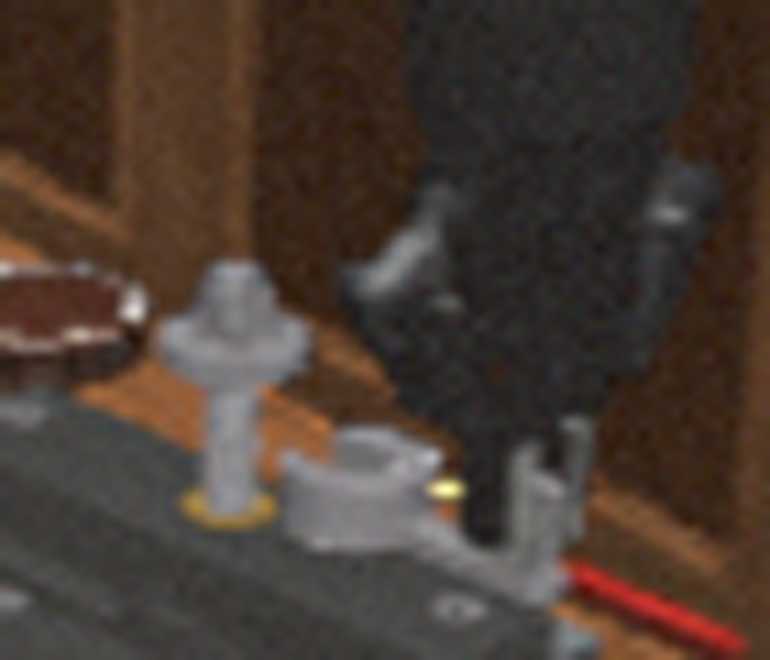

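send_rows(translation=[[-0.01,0,0],[-0.02,0,0],[-0.03,0,0],[-0.03,0,0]], yaw=[0,0,0,0], fingers=[255,255,255,255])

```text
clock: 20.95
position: [502.8, -33.6, 142.3]
ee_rot: [0.764, -0.645, 0.003, -0.004]
contact_force: [0.5, -0.3, -1.1]
gripper_width: 10.2
```

send_rows(translation=[[-0.006,0,0],[-0.012,0,0],[-0.018,0,0],[-0.02,0,0],[-0.02,0,0]], yaw=[0,0,0,0,0], fingers=[255,255,255,255,255])

```text
clock: 21.45
position: [499.5, -13.5, 142.4]
ee_rot: [0.764, -0.645, 0.003, -0.004]
contact_force: [-0.1, 0.3, -0.8]
gripper_width: 10.8
```

No contact yet, at nominal home. Probe 3 mm on for the screw.

send_rows(translation=[[-0.0015,0,0],[-0.003,0,0],[-0.003,0,0]], yaw=[0,0,0], fingers=[255,255,255])

```text
clock: 21.75
position: [499.1, -11.8, 142.5]
ee_rot: [0.764, -0.645, 0.003, -0.003]
contact_force: [1.2, -5.2, -2.1]
gripper_width: 10.9
```

send_rows(translation=[[0.001,0,0.004],[0.001,0,0.008],[0.001,0,0.012],[0.001,0,0.014],[0.001,0,0.016],[0.001,0,0.017],[0.001,0,0.017]], yaw=[0,0,0,0,0,0,0], fingers=[255,255,255,255,255,255,255])

```text
clock: 22.45
position: [499.3, -12.8, 128.0]
ee_rot: [0.765, -0.644, 0.004, -0.003]
contact_force: [-5.8, 1.0, 14.2]
gripper_width: 10.7
```

Run:
```python
from h import *
s=read_state();print(s['position'],s['gripper_width'],s['contact_force'],s['ee_rot'],s['clock'])
s,im=snap('scene','w3'); crop(im,310,140,380,200,'w3a',11)
```

```text
[499.28254974 -12.79008862 127.98609938] 10.6569621673307 [-5.77392867  1.04650822 14.24128419] [ 0.76482197 -0.64422464  0.00353937 -0.00307269] 22.45
```

View pics/w3a.png

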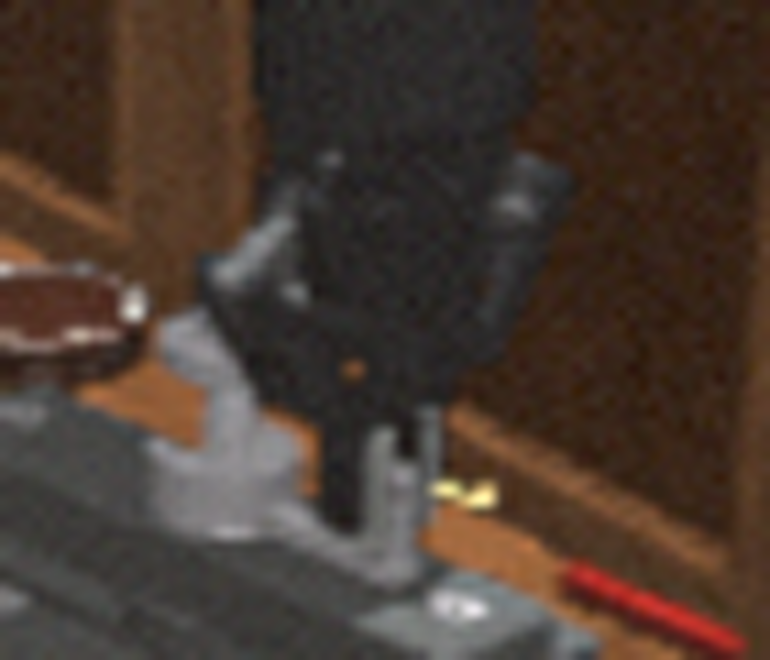

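send_rows(translation=[[0,0,-0.0015],[0,0,-0.0015],[0,0,-0.0015],[0,0,-0.0015],[0,0,-0.0015],[0,0,-0.03],[0,0,-0.08],[0,0,-0.13],[0,0,-0.17],[0,0,-0.17],[0,0,-0.17]], yaw=[0,0,0,0,0,0,0,0,0,0,0], fingers=[255,180,130,110,110,110,110,110,110,110,110])

```text
clock: 23.6
position: [497.8, -12.6, 298.5]
ee_rot: [0.765, -0.644, 0.004, -0.004]
contact_force: [-0.3, -0.2, -1.1]
gripper_width: 48.3
```

Run:
```python
from h import *
s,im=snap('wrist','x1');print(s['position'],s['gripper_width'],s['contact_force'],s['ee_rot'],s['clock'])
crop(im,210,120,440,300,'x1a',3.4)
s,im=snap('scene','x3'); crop(im,310,140,380,200,'x3a',11)
```

```text
[497.82733958 -12.61718965 298.53506182] 48.34851865534671 [-0.32983486 -0.15281193 -1.12536823] [ 0.76474971 -0.64430283  0.00385377 -0.00410954] 23.6
```

View pics/x1a.png

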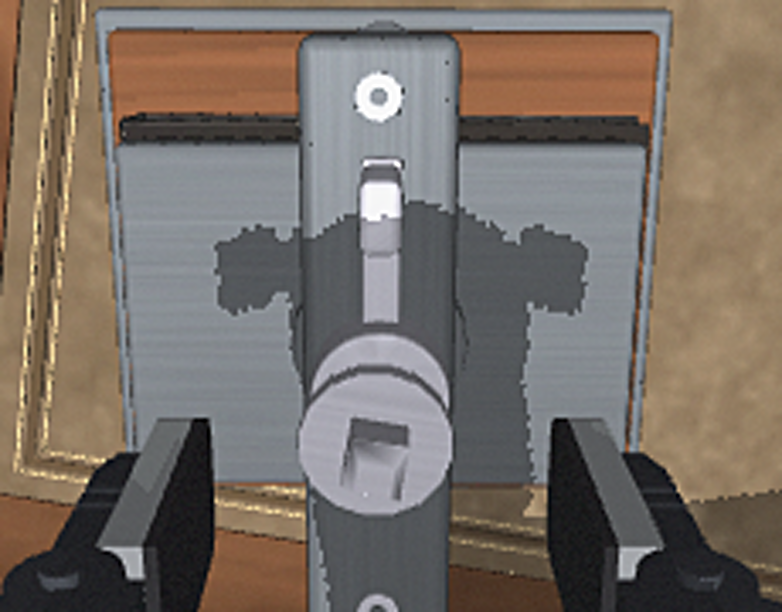

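View pics/x3a.png

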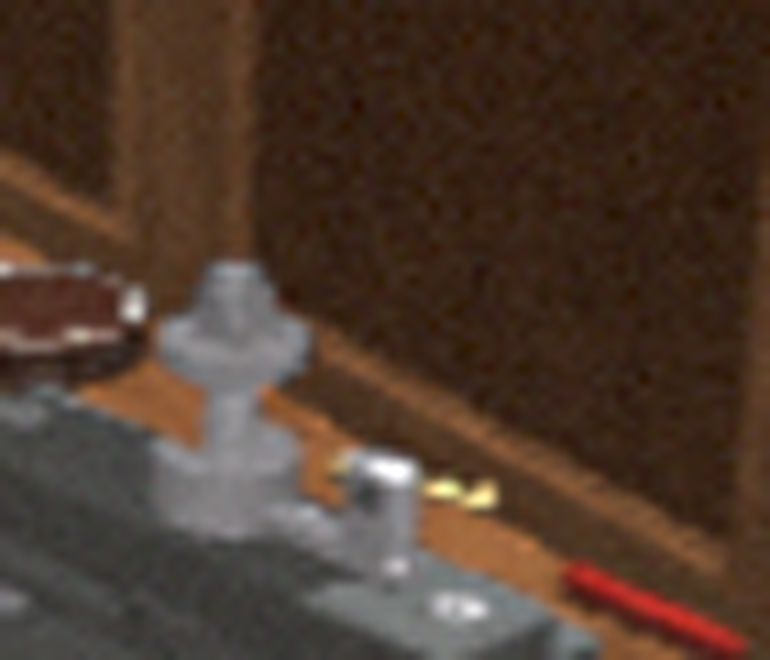

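Run:
```python
from h import *
im=cv2.imread('pics/x1.png'); crop(im,295,215,345,275,'x1b',11)
s={'position':[497.827,-12.617,298.535],'ee_rot':[0.76475,-0.6443,0.00385,-0.0041]}
k=1/3.4
P=lambda a,b,z:pix('wrist',210+a*k,120+b*k,z,s)
for z in(194,200): print('flange',P(375.5,440,z),np.linalg.norm(P(300,440,z)-P(451,440,z)))
print('bolts',P(379,97,145),P(377,606,145),(P(379,97,145)+P(377,606,145))/2)
```

```text
flange [489.09941907  44.67092077 194.        ] 42.50636833559772
flange [489.49989284  41.82010415 200.        ] 41.57631543725982
bolts [503.7924104  -43.88625987 145.        ] [474.67787681 130.35513006 145.        ] [489.2351436   43.23443509 145.        ]
```

View pics/x1b.png

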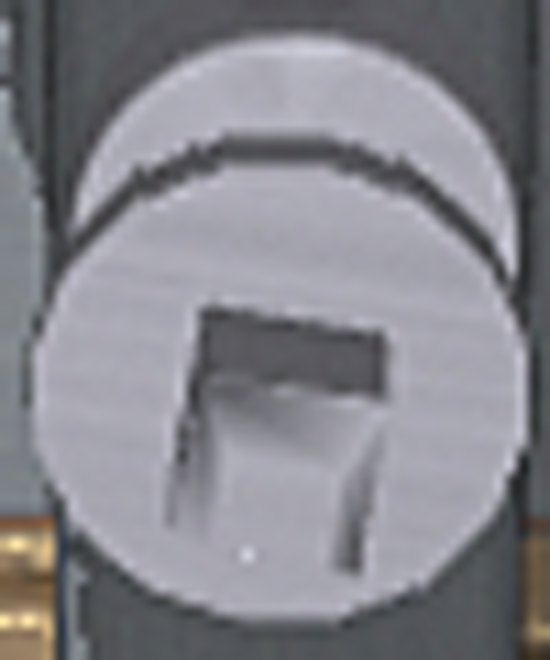

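Run:
```python
from h import *
s={'position':[497.827,-12.617,298.535],'ee_rot':[0.76475,-0.6443,0.00385,-0.0041]}
for z in (194,197):
  Q=[pix('wrist',295+a/11,215+b/11,z,s) for a,b in[(203,308),(388,335),(172,522)]]
  for i in(1,2):
    d=Q[i]-Q[0]; print(z,np.linalg.norm(d),np.degrees(np.arctan2(d[1],d[0])))
  print(np.array(Q).round(1))
# bolts at 142 z etc
s2=read_state();print(s2['position'],np.degrees(2*np.arctan2(s2['ee_rot'][1],s2['ee_rot'][0])))
```

```text
194 16.202020636414357 -179.04633566129323
194 20.75015285601059 91.72333809230926
[[496.8  39.2 194. ]
 [480.6  39.  194. ]
 [496.1  60.  194. ]]
197 16.024767946501463 -179.04633566129317
197 20.523142874208354 91.72333809230929
[[496.9  37.9 197. ]
 [480.9  37.6 197. ]
 [496.3  58.4 197. ]]
[496.90324791 -12.83977742 296.46134161] -80.22629680674535
```

Run:
```python
from h import *
s=read_state(); print(shift(np.array([405.6,276,290])-s['position'],s))
```

```text
[-0.3002  0.041   0.0058]
```

send_rows(translation=[[-0.3,0.041,0],[-0.3,0.041,0],[-0.3,0.041,0],[-0.3,0.041,0],[-0.3,0.041,0],[-0.3,0.041,0.04],[-0.3,0.041,0.08],[-0.3,0.041,0.12],[-0.3,0.041,0.165],[-0.3,0.041,0.165],[-0.3,0.041,0.165]], yaw=[-8,-16,-24,-32,-40,-40,-40,-40,-40,-40,-40], fingers=[110,110,80,80,80,80,80,80,80,80,80])

```text
clock: 24.8
position: [406.8, 275.4, 130.5]
ee_rot: [0.939, -0.344, 0.003, 0.0]
contact_force: [-0.1, 0.2, -0.1]
gripper_width: 58.5
```

Run:
```python
from h import *
s,im=snap('wrist','y1');print(s['position'],s['gripper_width'],s['contact_force'],s['ee_rot'],s['clock'],np.degrees(2*np.arctan2(s['ee_rot'][1],s['ee_rot'][0])))
crop(im,220,120,420,320,'y1a',3)
```

```text
[406.80798965 275.37463625 130.49890025] 58.51348573654252 [-0.08901853  0.20416529 -0.06070212] [ 9.39118524e-01 -3.43578486e-01  3.17368027e-03  3.86076284e-04] 24.8 -40.190305052575866
```

View pics/y1a.png

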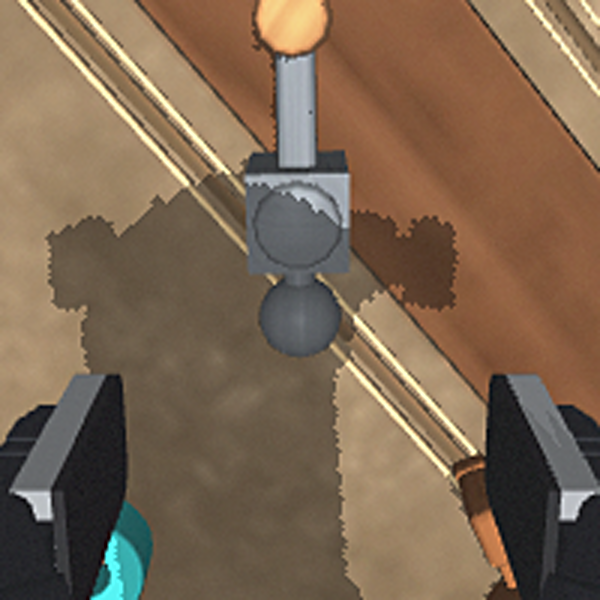

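Run:
```python
from h import *
s=read_state()
A=lambda a,b,z:pix('wrist',220+a/3,120+b/3,z,s)
h=A(297.7,222,36);k=A(292,15,70);b=A(299,318,20)
print(h,k,b,[np.degrees(np.arctan2(*(p-q)[[1,0]])) for p,q in((k,h),(k,b),(h,b))],np.linalg.norm((k-h)[:2]))
for e in [((245,172),(247,272)),((349,172),(350,272))]:
  d=A(*e[0],36)-A(*e[1],36);print(np.linalg.norm(d),np.degrees(np.arctan2(d[1],d[0])))
print(s['position'],shift(np.array([h[0],h[1],-18])-s['position'],s))
```

```text
[407.59016985 277.90106798  36.        ] [454.55851493 239.21351716  70.        ] [379.85000995 301.19874955  20.        ] [np.float64(-39.478083572018605), np.float64(-39.68230604145181), np.float64(-40.025351130632785)] 60.850242622788734
30.391607705012095 -40.1407917758555
30.37923994640604 -38.93106892006586
[407.69403186 276.43183261 132.09986962] [-0.0019 -0.0002  0.1501]
```

Run:
```python
from h import *
s=read_state()
for a,b in [(460,465),(480,465),(510,590),(480,500)]: print([pix('wrist',220+a/3,120+b/3,z,s).round() for z in(36,8)])
r=R.from_quat(s['ee_rot']); 
for y in (25,50,57): print(y,s['position']+r.apply([0,y,0]))
```

```text
[array([314., 290.,  36.]), array([298., 297.,   8.])]
[array([310., 285.,  36.]), array([294., 291.,   8.])]
[array([266., 306.,  36.]), array([246., 314.,   8.])]
[array([300., 293.,  36.]), array([283., 300.,   8.])]
25 [391.56066963 257.33485909 131.95765378]
50 [375.4273074  238.23788556 131.81543794]
57 [370.90996598 232.89073298 131.77561751]
```

View pics/y1.png

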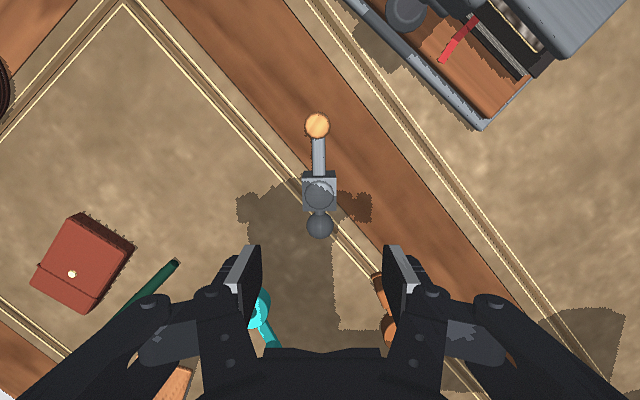

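Brown look-alike is ~80 mm from the finger path: clear. Descend and grip the hub.

send_rows(translation=[[-0.002,-0.0013,0.04],[-0.002,-0.0013,0.08],[-0.002,-0.0013,0.115],[-0.002,-0.0013,0.14],[-0.002,-0.0013,0.15],[-0.002,-0.0013,0.15],[-0.002,-0.0013,0.15]], yaw=[-0.6,-0.6,-0.6,-0.6,-0.6,-0.6,-0.6], fingers=[80,80,80,80,80,80,80])

```text
clock: 25.55
position: [409.6, 280.3, -16.0]
ee_rot: [0.941, -0.339, 0.005, -0.004]
contact_force: [-0.2, 0.6, 0.7]
gripper_width: 58.7
```

Run:
```python
from h import *
s,im=snap('wrist','z1');print(s['position'],s['gripper_width'],s['contact_force'],s['ee_rot'],s['clock'],np.degrees(2*np.arctan2(s['ee_rot'][1],s['ee_rot'][0])))
crop(im,220,180,420,380,'z1a',3)
```

```text
[409.63220696 280.29599364 -16.02859668] 58.66577655658963 [-0.20454283  0.64681114  0.65583592] [ 0.94094695 -0.33850448  0.00460694 -0.00351197] 25.55 -39.57226160440925
```

View pics/z1a.png

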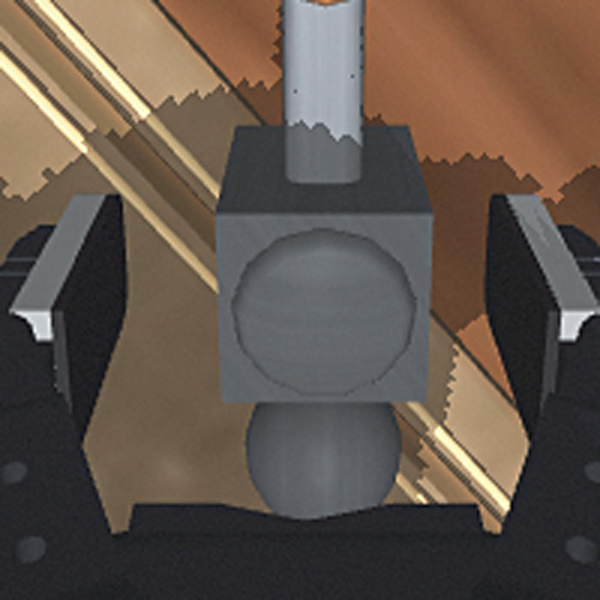

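send_rows(translation=[[-0.002,0.003,0],[-0.002,0.003,0.001],[-0.002,0.003,0.001],[-0.002,0.003,0.001]], yaw=[0,0,0,0], fingers=[80,80,80,80])

```text
clock: 26.0
position: [406.2, 279.4, -16.6]
ee_rot: [0.941, -0.338, 0.005, -0.004]
contact_force: [-0.6, -0.2, 0.2]
gripper_width: 58.7
```

Run:
```python
from h import *
s,im=snap('wrist','z2');print(s['position'],s['gripper_width'],s['contact_force'],s['ee_rot'],s['clock'],np.degrees(2*np.arctan2(s['ee_rot'][1],s['ee_rot'][0])))
crop(im,220,180,420,380,'z2a',3)
```

```text
[406.19812744 279.43775151 -16.63491507] 58.74416909600414 [-0.55368531 -0.22896349  0.1971579 ] [ 0.94097555 -0.33841789  0.0047333  -0.0039931 ] 26.0 -39.561815240256706
```

View pics/z2a.png

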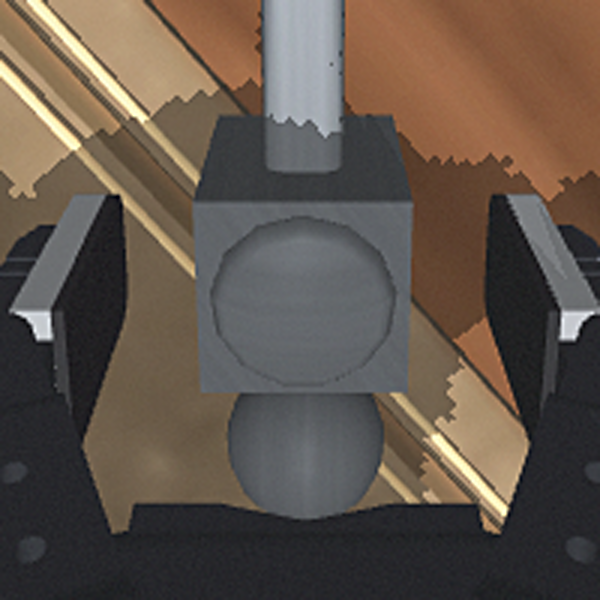

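send_rows(translation=[[0,0,0],[0,0,0],[0,0,0],[0,0,0],[0,0,0]], yaw=[0,0,0,0,0], fingers=[255,255,255,255,255])

```text
clock: 26.55
position: [406.5, 279.6, -16.6]
ee_rot: [0.941, -0.338, 0.005, -0.004]
contact_force: [1.8, 0.3, 2.3]
gripper_width: 28.7
```

Run:
```python
from h import *
s,im=snap('wrist','z3');print(s['position'],s['gripper_width'],s['contact_force'],s['ee_rot'],s['clock'])
crop(im,220,180,420,380,'z3a',3)
A=lambda a,b,z:pix('wrist',220+a/3,180+b/3,z,s)
print(shift(A(303,297,36)-s['position'],s), shift(A(304,206,36)-s['position'],s), shift(A(305,392,36)-s['position'],s))
```

```text
[406.50883738 279.64395129 -16.59504761] 28.711553387953266 [1.75574841 0.25497362 2.32077408] [ 0.94099695 -0.3383538   0.00487854 -0.00420016] 26.55
[ 0.0028  0.0013 -0.0526] [ 0.0167  0.0014 -0.0525] [-0.0127  0.0015 -0.0527]
```

View pics/z3a.png

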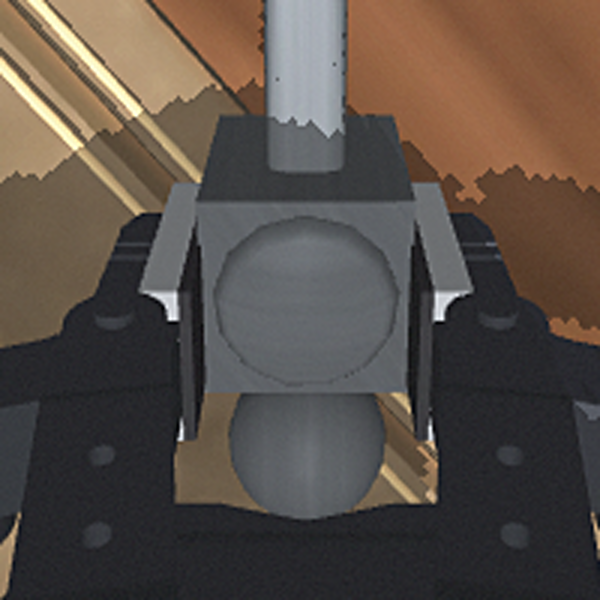

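Run:
```python
from h import *
s=read_state(); r=R.from_quat(s['ee_rot']); print('off',r.apply([2.0,0.2,-52.6]), r.apply([2.0,.2,-16.6]),r.apply([0,0,1]))
print(shift(np.array([487,46.5,222])-s['position'],s))
```

```text
off [ 0.78535565 -1.66872781 52.60606965] [ 1.21599914 -1.50389674 16.60902287] [ 0.01196232  0.00457864 -0.99991797]
[ 0.2121  0.1258 -0.2387]
```

send_rows(translation=[[0,0,-0.03],[0,0,-0.08],[0,0,-0.13],[0,0,-0.18],[0,0,-0.23],[0.212,0.126,-0.239],[0.212,0.126,-0.239],[0.212,0.126,-0.239],[0.212,0.126,-0.239],[0.212,0.126,-0.239],[0.212,0.126,-0.239],[0.212,0.126,-0.239]], yaw=[0,0,0,0,-3,-11,-19,-27,-35,-40.9,-40.9,-40.9], fingers=[255,255,255,255,255,255,255,255,255,255,255,255])

```text
clock: 27.8
position: [486.0, 43.6, 220.7]
ee_rot: [1.0, 0.009, 0.004, -0.002]
contact_force: [-0.9, 1.3, -3.8]
gripper_width: 28.9
```

Run:
```python
from h import *
s0,im=snap('wrist','A1')
s,im2=snap('side','A2'); crop(im2,280,150,350,210,'A2a',11)
s,im3=snap('scene','A3'); crop(im3,300,120,380,190,'A3a',9)
s=read_state();print(s['position'],s['gripper_width'],s['contact_force'],s['ee_rot'],s['clock'],np.degrees(2*np.arctan2(s['ee_rot'][1],s['ee_rot'][0])))
```

```text
[485.83144455  46.38673815 221.15230578] 28.845097120418824 [-0.31283991 -0.33731161 -2.84787533] [ 0.99992285  0.01129429  0.00468554 -0.00218604] 27.95 1.2942747687421292
```

View pics/A2a.png

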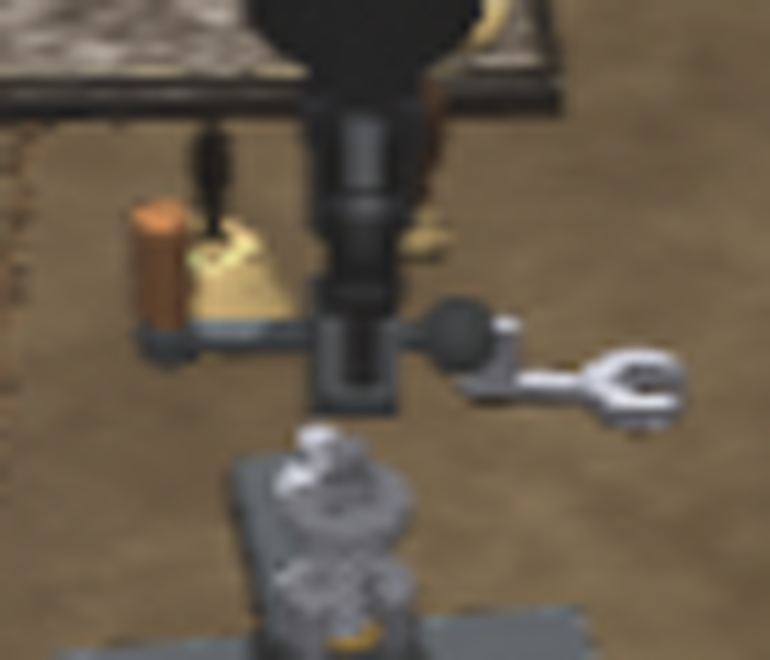

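View pics/A3a.png

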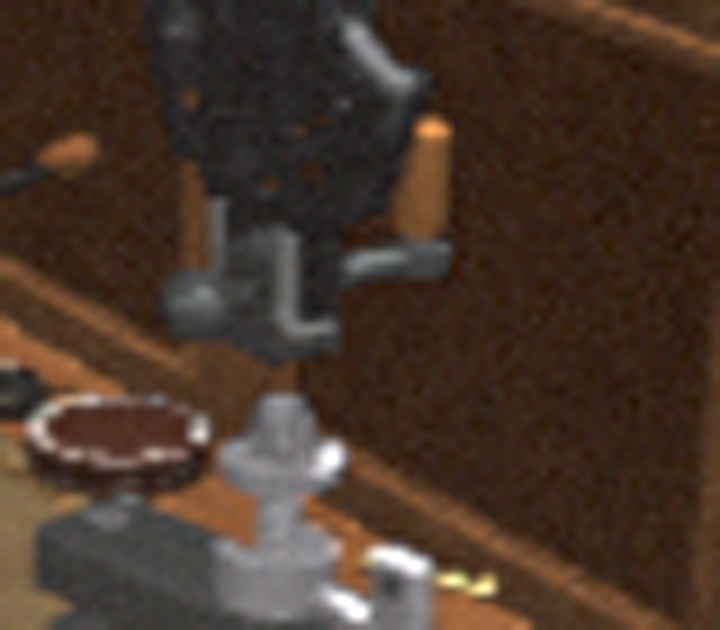

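View pics/A1.png

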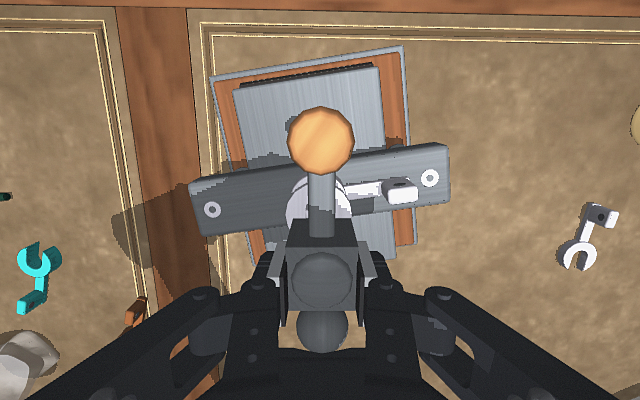

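Run:
```python
from h import *
P=[[489,46.5,z] for z in(142,200,220,240,258)]
a=proj('side',P);b=proj('scene',P)
print((a-[280,150])*11);print((b-[300,120])*9)
```

```text
[[345.57482436 620.5729505 ]
 [345.45633077 479.44244544]
 [345.4142366  429.30664316]
 [345.37148524 378.38810079]
 [345.33243431 331.87691239]]
[[273.91866486 592.78891686]
 [278.05463858 442.01082952]
 [279.52446984 388.42771695]
 [281.01754412 333.99727328]
 [282.3816427  284.26867519]]
```

Run:
```python
from h import *
def ov(n,f,u0,v0,u1,v1,k,du,out,hub):
    im=cv2.imread(f'pics/{f}.png')[v0:v1,u0:u1]; im=cv2.resize(im,None,fx=k,fy=k,interpolation=cv2.INTER_CUBIC)
    def dr(pts,c):
        q=(proj(n,pts)+du-[u0,v0]+0.5)*k
        for i in range(len(q)): cv2.line(im,tuple(int(x) for x in q[i-1]),tuple(int(x) for x in q[i]),c,1)
    t=np.linspace(0,2*np.pi,30)
    for z in(192,200): dr(np.c_[489+22*np.cos(t),46.5+22*np.sin(t),0*t+z],(0,0,255))
    a=np.radians(1.3);c,s=np.cos(a),np.sin(a)
    for z in(237.7,273.7): dr([[hub[0]+c*x-s*y,hub[1]+s*x+c*y,z] for x,y in((15,15),(-15,15),(-15,-15),(15,-15))],(0,255,0))
    cv2.imwrite('pics/'+out+'.png',im)
ov('side','A2',295,165,330,205,15,np.array([0,0]),'A2o',(487.8,46.4))
ov('scene','A3',310,135,355,180,13,np.array([0,0]),'A3o',(487.8,46.4))
```

```text
(no output)
```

View pics/A2o.png

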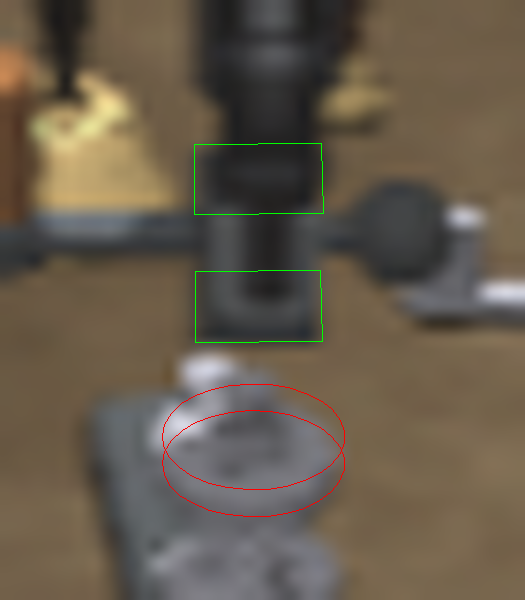

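View pics/A3o.png

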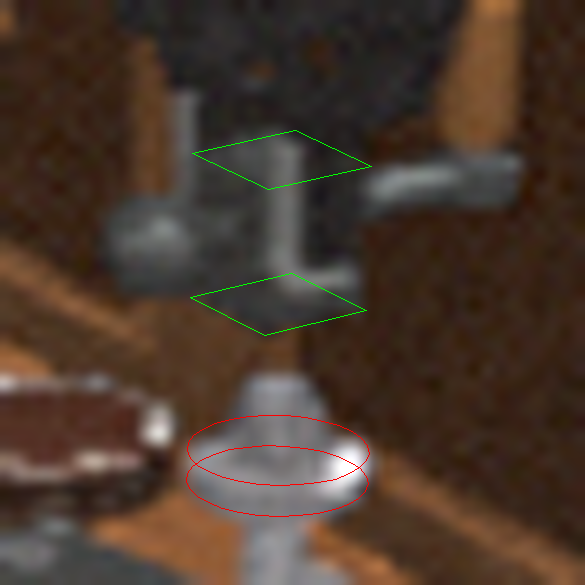

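send_rows(translation=[[0.0022,0,0.006],[0.0022,0,0.012],[0.0022,0,0.018],[0.0022,0,0.022],[0.0022,0,0.025],[0.0022,0,0.025]], yaw=[0,0,0,0,0,0], fingers=[255,255,255,255,255,255])

```text
clock: 28.55
position: [488.0, 46.6, 195.6]
ee_rot: [1.0, 0.011, 0.004, -0.002]
contact_force: [-0.8, -0.2, -3.4]
gripper_width: 29.1
```

send_rows(translation=[[0,0,0.003],[0,0,0.006],[0,0,0.006]], yaw=[0,0,0], fingers=[255,255,255])

```text
clock: 28.85
position: [487.7, 46.5, 189.2]
ee_rot: [1.0, 0.011, 0.004, -0.002]
contact_force: [0.1, -0.8, -3.5]
gripper_width: 29.0
```

send_rows(translation=[[0,0,0.002],[0,0,0.004],[0,0,0.004]], yaw=[0,0,0], fingers=[255,255,255])

```text
clock: 29.15
position: [487.7, 46.5, 184.9]
ee_rot: [1.0, 0.011, 0.004, -0.002]
contact_force: [-0.8, -0.1, -2.6]
gripper_width: 28.8
```

send_rows(translation=[[0,0,0.002],[0,0,0.004],[0,0,0.004]], yaw=[0,0,0], fingers=[255,255,255])

```text
clock: 29.45
position: [487.6, 46.5, 180.6]
ee_rot: [1.0, 0.011, 0.004, -0.002]
contact_force: [-0.1, -0.1, -2.7]
gripper_width: 29.1
```

send_rows(translation=[[0,0,0.002],[0,0,0.004],[0,0,0.004]], yaw=[0,0,0], fingers=[255,255,255])

```text
clock: 29.75
position: [488.1, 46.4, 179.8]
ee_rot: [1.0, 0.012, 0.005, -0.002]
contact_force: [-6.0, 1.6, 12.8]
gripper_width: 29.1
```

Run:
```python
from h import *
s,im=snap('scene','B3'); crop(im,300,120,380,190,'B3a',9)
s=read_state();print(s['position'],s['contact_force'])
```

```text
[488.08693692  46.44938184 179.81193118] [-6.14586786  1.44640251 11.78123793]
```

View pics/B3a.png

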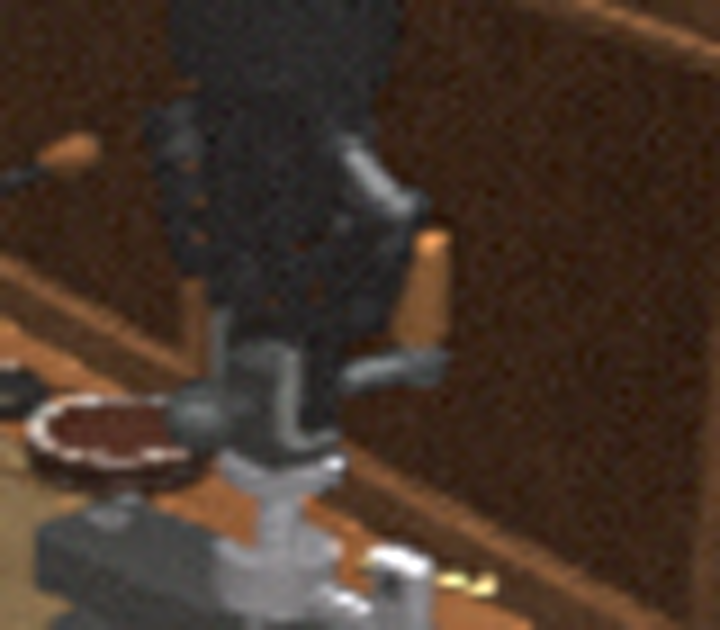

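send_rows(translation=[[0,0,-0.001],[0,0,-0.001],[0,0,-0.001],[0,0,-0.001],[0,0,-0.02],[0,0,-0.05],[0,0,-0.085],[0.03,0,-0.085],[0.061,0,-0.085],[0.061,0,-0.085],[0.061,0,-0.085]], yaw=[0,0,0,0,0,0,0,0,0,0,0], fingers=[200,120,90,90,90,90,90,90,90,90,90])

```text
clock: 30.9
position: [548.3, 47.5, 264.3]
ee_rot: [1.0, 0.012, 0.004, -0.001]
contact_force: [-1.8, -0.0, 0.1]
gripper_width: 54.8
```

Run:
```python
from h import *
s,im=snap('wrist','C1');print(s['position'],s['gripper_width'],s['contact_force'],s['ee_rot'],s['clock'],np.degrees(2*np.arctan2(s['ee_rot'][1],s['ee_rot'][0])))
s,im=snap('scene','C3'); crop(im,300,120,380,190,'C3a',9)
```

```text
[548.26067714  47.48124728 264.30619954] 54.83525354664304 [-1.80489492 -0.00723036  0.09222588] [ 0.99992547  0.01158007  0.0036228  -0.00135704] 30.9 1.3270181901556413
```

View pics/C1.png

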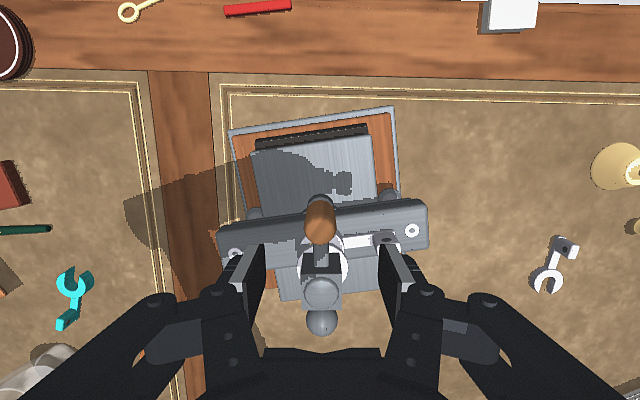

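View pics/C3a.png

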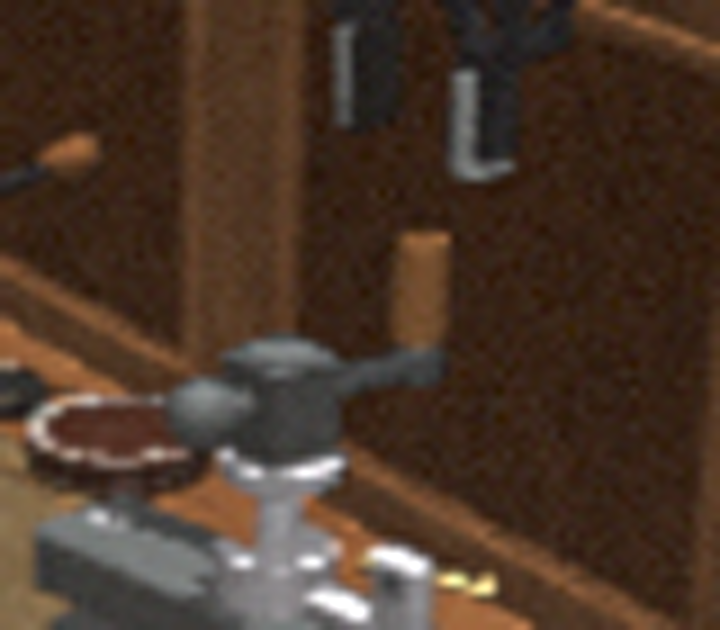

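send_rows(translation=[[0.0015,0,0.02],[0.0015,0,0.04],[0.0015,0,0.053],[0.0015,0,0.055],[0.0015,0,0.055],[0.0015,0,0.055]], yaw=[0,0,0,0,0,0], fingers=[100,100,100,100,100,100])

```text
clock: 31.6
position: [550.0, 47.8, 211.3]
ee_rot: [1.0, 0.012, 0.005, -0.002]
contact_force: [-0.0, 0.9, 0.3]
gripper_width: 52.0
```

Run:
```python
from h import *
s,im=snap('wrist','D1');print(s['position'],s['gripper_width'],s['contact_force'],s['ee_rot'],s['clock'])
crop(im,220,160,420,360,'D1a',3)
```

```text
[549.95812443  47.75348087 211.27734996] 52.012853015468444 [-0.02837275  0.94442957  0.28079512] [ 0.99991264  0.01202557  0.00522362 -0.00167879] 31.6
```

View pics/D1a.png

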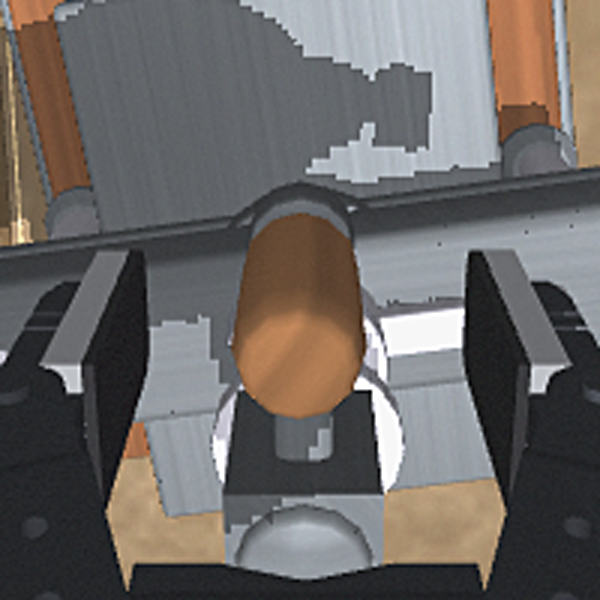

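send_rows(translation=[[0,-0.001,0.001],[0,-0.001,0.001],[0,-0.001,0.001],[0,-0.001,0.001],[0,-0.001,0.001]], yaw=[0,0,0,0,0], fingers=[255,255,255,255,255])

```text
clock: 32.15
position: [550.5, 48.9, 210.7]
ee_rot: [1.0, 0.012, 0.006, -0.002]
contact_force: [-0.0, 0.9, 1.8]
gripper_width: 18.0
```

Run:
```python
from h import *
s,im=snap('wrist','D2');print(s['position'],s['gripper_width'],s['contact_force'],s['ee_rot'],s['clock'])
crop(im,220,160,420,360,'D2a',3)
```

```text
[550.49592549  48.92878591 210.72629407] 17.962071680630793 [-0.04365245  0.86774922  1.76951904] [ 0.99990845  0.01202632  0.00590777 -0.00188768] 32.15
```

View pics/D2a.png

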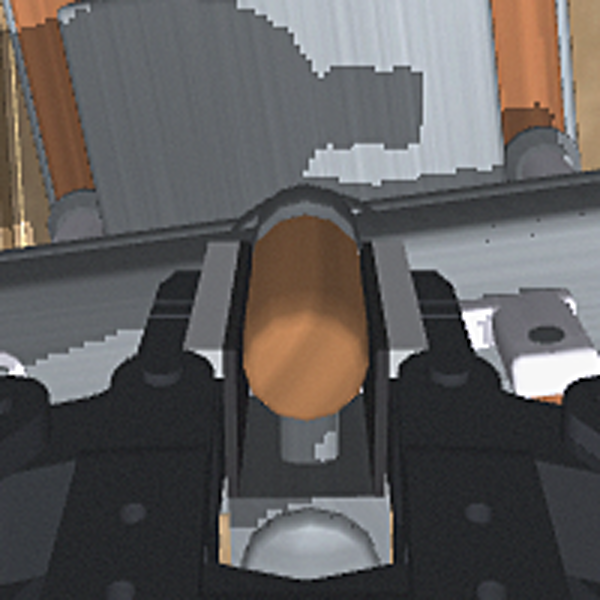

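```bash
cat >> h.py <<'E'
def arc(phi0,steps,corr=(0,0,0),r=60.):
    s=read_state(); out=[]
    for st in steps:
        a0=np.radians(phi0);a=np.radians(phi0-st)
        d=np.array([r*(np.cos(a)-np.cos(a0)),r*(np.sin(a)-np.sin(a0)),-st*12/360])+np.array(corr)
        out.append([round(float(x),4) for x in shift(d,s)])
    print(out)
E
python3 - <<'E'
from h import *
arc(2,[5,15,30,45,60,75,90,105,120,120,120])
E
```

```text
[[-0.0002, 0.0052, 0.0001], [-0.0019, 0.0156, 0.0004], [-0.0077, 0.0301, 0.0008], [-0.0171, 0.0426, 0.0011], [-0.0295, 0.0523, 0.0015], [-0.0439, 0.0584, 0.0018], [-0.0594, 0.0607, 0.0021], [-0.0749, 0.0588, 0.0024], [-0.0895, 0.0529, 0.0028], [-0.0895, 0.0529, 0.0028], [-0.0895, 0.0529, 0.0028]]
```

send_rows(translation=[[-0.0002,0.0052,0.0001],[-0.0019,0.0156,0.0004],[-0.0077,0.0301,0.0008],[-0.0171,0.0426,0.0011],[-0.0295,0.0523,0.0015],[-0.0439,0.0584,0.0018],[-0.0594,0.0607,0.0021],[-0.0749,0.0588,0.0024],[-0.0895,0.0529,0.0028],[-0.0895,0.0529,0.0028],[-0.0895,0.0529,0.0028]], yaw=[0,0,0,0,0,0,0,0,0,0,0], fingers=[255,255,255,255,255,255,255,255,255,255,255])

```text
clock: 33.3
position: [461.3, -6.9, 207.1]
ee_rot: [1.0, 0.012, 0.006, -0.002]
contact_force: [-1.4, -0.3, 4.7]
gripper_width: 17.8
```

Run:
```python
from h import *
s=read_state();p=s['position'];print(p,s['gripper_width'],s['contact_force'],s['ee_rot'],s['clock'], np.hypot(*(p[:2]-[490.5,46.8])),np.degrees(np.arctan2(p[1]-46.8,p[0]-490.5)))
s,im=snap('scene','E3'); crop(im,300,120,380,190,'E3a',9)
s,im=snap('side','E2'); crop(im,270,150,350,220,'E2a',9)
```

```text
[461.30176302  -6.86661506 207.05518156] 17.780218273842713 [-1.35111841 -0.31616253  4.71941122] [ 0.99991006  0.0120887   0.00557972 -0.0016126 ] 33.3 61.09535673185165 -118.54915508814884
```

View pics/E3a.png

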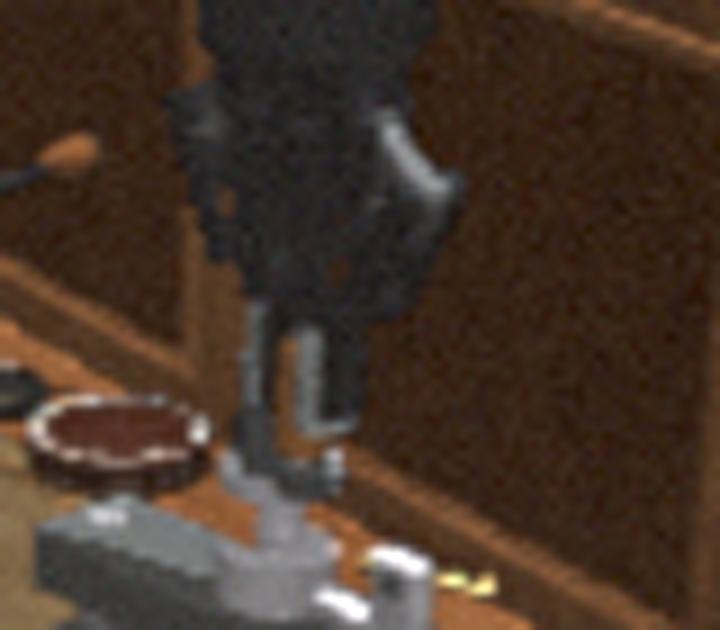

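View pics/E2a.png

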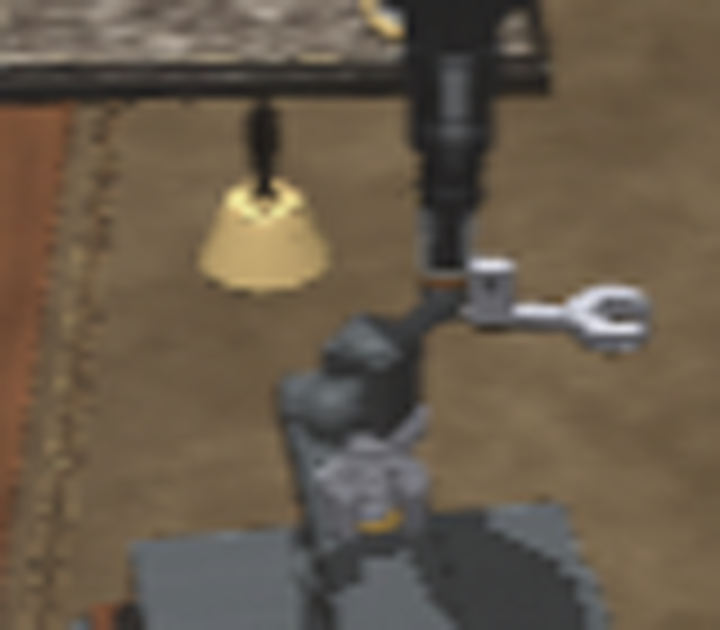

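```bash
cat >> h.py <<'E'
def arcabs(totals,c=(490.5,46.8),r=60.,z0=210.7,phi0=2.):
    s=read_state(); p=s['position']; out=[]
    for T in totals:
        a=np.radians(phi0-T)
        out.append([round(float(x),4) for x in shift(np.array([c[0]+r*np.cos(a),c[1]+r*np.sin(a),z0-T/30])-p,s)])
    print(out); 
def st(n=0):
    s=read_state();p=s['position'];print(p.round(1),round(s['gripper_width'],1),s['contact_force'].round(1),s['wrist_torque'].round(2),s['clock'],'r',np.hypot(p[0]-490.5,p[1]-46.8).round(1),'phi',np.degrees(np.arctan2(p[1]-46.8,p[0]-490.5)).round(1), (p[2]-210.7).round(1))
E
python3 - <<'E'
from h import *
arcabs([128,143,160,178,196,214,232,250,268,286,300,300])
E
```

```text
[[-0.0064, -0.0055, 0.0005], [-0.0175, -0.0165, 0.0009], [-0.0262, -0.032, 0.0014], [-0.03, -0.0504, 0.002], [-0.0279, -0.0691, 0.0027], [-0.0201, -0.0862, 0.0034], [-0.0075, -0.1, 0.0042], [0.0088, -0.1093, 0.005], [0.0272, -0.1131, 0.0058], [0.0458, -0.111, 0.0066], [0.0594, -0.1054, 0.0072], [0.0594, -0.1054, 0.0072]]
```

send_rows(translation=[[-0.0064,-0.0055,0.0005],[-0.0175,-0.0165,0.0009],[-0.0262,-0.032,0.0014],[-0.03,-0.0504,0.002],[-0.0279,-0.0691,0.0027],[-0.0201,-0.0862,0.0034],[-0.0075,-0.1,0.0042],[0.0088,-0.1093,0.005],[0.0272,-0.1131,0.0058],[0.0458,-0.111,0.0066],[0.0594,-0.1054,0.0072],[0.0594,-0.1054,0.0072]], yaw=[0,0,0,0,0,0,0,0,0,0,0,0], fingers=[255,255,255,255,255,255,255,255,255,255,255,255])

```text
clock: 34.6
position: [520.8, 98.3, 200.4]
ee_rot: [1.0, 0.012, 0.005, 0.0]
contact_force: [-0.0, -2.5, 5.2]
gripper_width: 17.8
```

Run:
```python
from h import *
st(); s,im=snap('scene','F3'); crop(im,300,120,380,190,'F3a',9)
st(); arcabs([310,325,342,360,378,396,414,432,450,468,480,480])
```

```text
[520.8  98.3 200.4] 17.8 [-0.  -2.5  5.2] [-0.74 -0.02  0.02] 34.6 r 59.7 phi 59.5 -10.3
[520.4  98.4 200.5] 17.9 [ 1.2 -1.7  5.8] [-0.69 -0.07  0.03] 34.65 r 59.7 phi 59.9 -10.2
[[0.0069, 0.0045, 0.0002], [0.0177, 0.0159, 0.0008], [0.0257, 0.0317, 0.0015], [0.0289, 0.0502, 0.0021], [0.0262, 0.0688, 0.0027], [0.0178, 0.0856, 0.0032], [0.0047, 0.0991, 0.0037], [-0.0119, 0.1078, 0.0042], [-0.0304, 0.1109, 0.0046], [-0.049, 0.1082, 0.005], [-0.0605, 0.1032, 0.0053], [-0.0605, 0.1032, 0.0053]]
```

View pics/F3a.png

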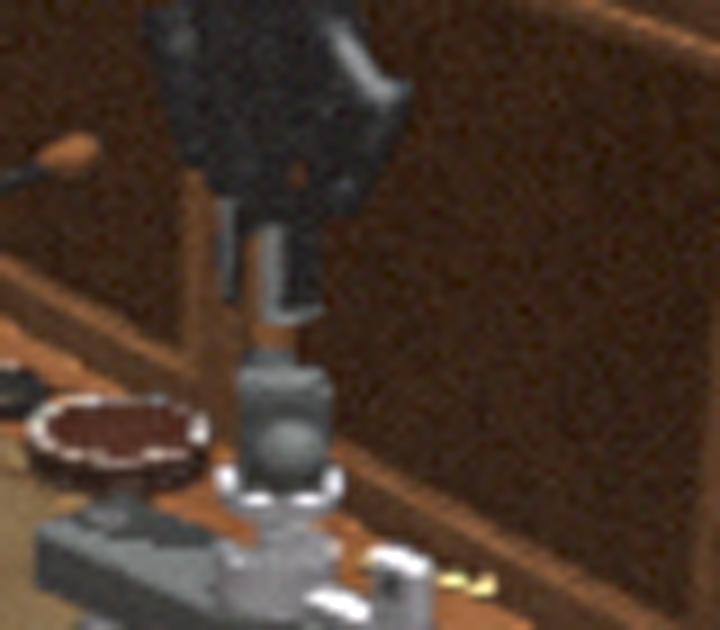

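Hub still seated on the flange, and the flange is visibly lower: it winds. Continue.

send_rows(translation=[[0.0069,0.0045,0.0002],[0.0177,0.0159,0.0008],[0.0257,0.0317,0.0015],[0.0289,0.0502,0.0021],[0.0262,0.0688,0.0027],[0.0178,0.0856,0.0032],[0.0047,0.0991,0.0037],[-0.0119,0.1078,0.0042],[-0.0304,0.1109,0.0046],[-0.049,0.1082,0.005],[-0.0605,0.1032,0.0053],[-0.0605,0.1032,0.0053]], yaw=[0,0,0,0,0,0,0,0,0,0,0,0], fingers=[255,255,255,255,255,255,255,255,255,255,255,255])

```text
clock: 35.85
position: [461.7, -6.9, 195.1]
ee_rot: [1.0, 0.012, 0.005, 0.001]
contact_force: [-1.6, -1.4, 7.0]
gripper_width: 17.9
```

Run:
```python
from h import *
st(); arcabs([490,505,522,540,558,576,594,612,630,648,660,660])
```

```text
[461.7  -6.9 195.1] 17.9 [-1.6 -1.4  7. ] [-0.4   0.49  0.03] 35.85 r 61.0 phi -118.2 -15.6
[[-0.008, -0.0067, 0.0007], [-0.0187, -0.0181, 0.0011], [-0.0268, -0.0339, 0.0015], [-0.0299, -0.0524, 0.0021], [-0.0272, -0.0709, 0.0027], [-0.0189, -0.0878, 0.0033], [-0.0058, -0.1012, 0.0041], [0.0109, -0.1099, 0.0048], [0.0293, -0.1131, 0.0056], [0.0479, -0.1103, 0.0064], [0.0594, -0.1054, 0.0069], [0.0594, -0.1054, 0.0069]]
```

send_rows(translation=[[-0.008,-0.0067,0.0007],[-0.0187,-0.0181,0.0011],[-0.0268,-0.0339,0.0015],[-0.0299,-0.0524,0.0021],[-0.0272,-0.0709,0.0027],[-0.0189,-0.0878,0.0033],[-0.0058,-0.1012,0.0041],[0.0109,-0.1099,0.0048],[0.0293,-0.1131,0.0056],[0.0479,-0.1103,0.0064],[0.0594,-0.1054,0.0069],[0.0594,-0.1054,0.0069]], yaw=[0,0,0,0,0,0,0,0,0,0,0,0], fingers=[255,255,255,255,255,255,255,255,255,255,255,255])

```text
clock: 37.05
position: [520.5, 98.5, 188.3]
ee_rot: [1.0, 0.011, 0.004, 0.002]
contact_force: [-0.8, -1.4, 5.6]
gripper_width: 18.0
```

Run:
```python
from h import *
st(); s,im=snap('scene','G3'); crop(im,300,120,380,190,'G3a',9)
st(); arcabs([668,680,695,710,725,738,748,748])
```

```text
[520.5  98.5 188.3] 18.0 [-0.8 -1.4  5.6] [-0.85 -0.02 -0.04] 37.05 r 59.8 phi 59.8 -22.4
[520.2  98.6 188.4] 17.9 [ 0.3 -1.6  5.2] [-0.74 -0.07  0.01] 37.1 r 59.7 phi 60.2 -22.3
[[0.0055, 0.0034, 0.0], [0.0146, 0.012, 0.0005], [0.0232, 0.0251, 0.0011], [0.0281, 0.04, 0.0017], [0.029, 0.0556, 0.0023], [0.0264, 0.069, 0.0028], [0.0224, 0.0786, 0.0031], [0.0224, 0.0786, 0.0031]]
```

View pics/G3a.png

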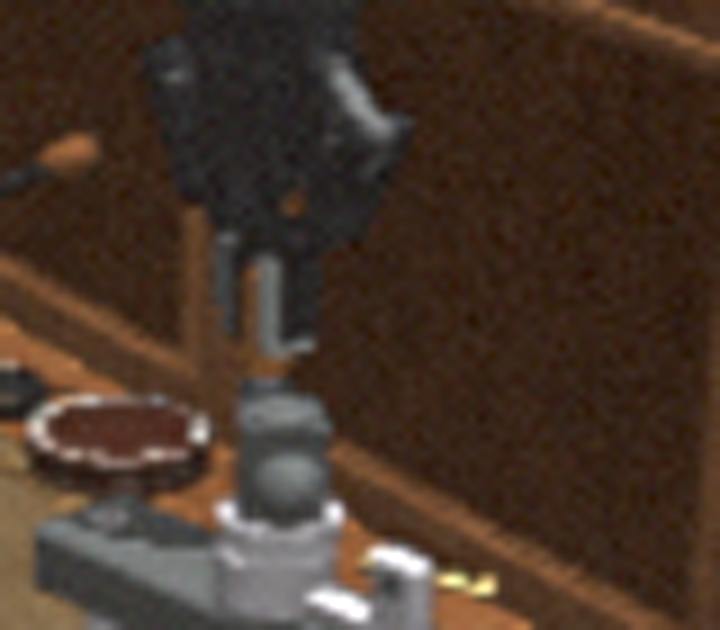

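send_rows(translation=[[0.0055,0.0034,0.0],[0.0146,0.012,0.0005],[0.0232,0.0251,0.0011],[0.0281,0.04,0.0017],[0.029,0.0556,0.0023],[0.0264,0.069,0.0028],[0.0224,0.0786,0.0031],[0.0224,0.0786,0.0031]], yaw=[0,0,0,0,0,0,0,0], fingers=[255,255,255,255,255,255,255,255])

```text
clock: 37.9
position: [544.1, 18.9, 186.1]
ee_rot: [1.0, 0.011, 0.005, 0.002]
contact_force: [0.8, -0.6, 4.1]
gripper_width: 18.0
```

Run:
```python
from h import *
st(); arcabs([754,760,766,772,772])
```

```text
[544.1  18.9 186.1] 18.0 [ 0.8 -0.6  4.1] [-0.35 -0.11 -0.02] 37.9 r 60.4 phi -27.5 -24.6
[[-0.0028, 0.0039, 0.0005], [-0.0065, 0.0089, 0.0007], [-0.0107, 0.0136, 0.0009], [-0.0154, 0.0178, 0.001], [-0.0154, 0.0178, 0.001]]
```

send_rows(translation=[[-0.0028,0.0039,0.0005],[-0.0065,0.0089,0.0007],[-0.0107,0.0136,0.0009],[-0.0154,0.0178,0.001],[-0.0154,0.0178,0.001]], yaw=[0,0,0,0,0], fingers=[255,255,255,255,255])

```text
clock: 38.4
position: [528.8, 0.0, 185.5]
ee_rot: [1.0, 0.011, 0.005, 0.002]
contact_force: [2.0, -1.2, 5.1]
gripper_width: 18.0
```

Run:
```python
from h import *
st(); s,im=snap('scene','H3'); crop(im,310,140,370,200,'H3a',10)
arcabs([776,780,784,788,788])
```

```text
[528.8   0.  185.5] 18.0 [ 2.  -1.2  5.1] [-0.58 -0.51  0.  ] 38.4 r 60.4 phi -50.7 -25.2
[[-0.0032, 0.0018, 0.0006], [-0.0067, 0.004, 0.0007], [-0.0104, 0.0061, 0.0008], [-0.0142, 0.0078, 0.0009], [-0.0142, 0.0078, 0.0009]]
```

View pics/H3a.png

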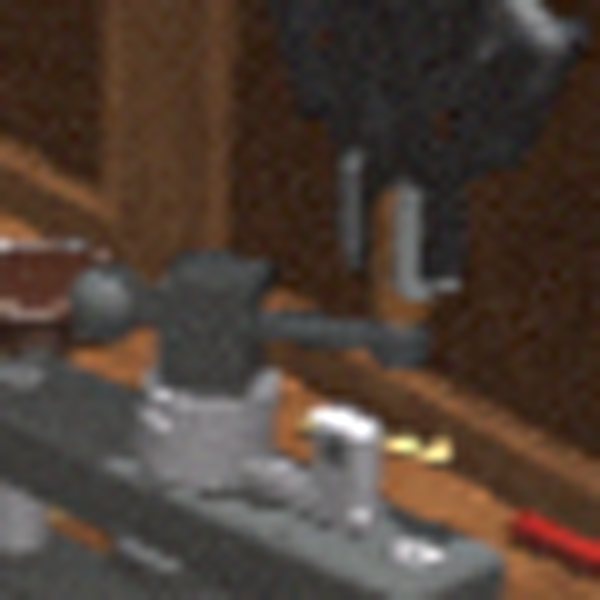

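Flange is almost on the stop. Step on, watching the tangential force.

send_rows(translation=[[-0.0032,0.0018,0.0006],[-0.0067,0.004,0.0007],[-0.0104,0.0061,0.0008],[-0.0142,0.0078,0.0009],[-0.0142,0.0078,0.0009]], yaw=[0,0,0,0,0], fingers=[255,255,255,255,255])

```text
clock: 38.95
position: [515.0, -8.6, 185.1]
ee_rot: [1.0, 0.011, 0.006, 0.003]
contact_force: [2.0, -3.0, 5.8]
gripper_width: 17.9
```

Run:
```python
from h import *
st(); arcabs([790,793,796,796])
```

```text
[515.   -8.6 185.1] 17.9 [ 2.  -3.   5.8] [-0.78 -0.58  0.05] 38.95 r 60.6 phi -66.1 -25.6
[[-0.0021, 0.0002, 0.0007], [-0.005, 0.0013, 0.0008], [-0.0081, 0.0021, 0.0008], [-0.0081, 0.0021, 0.0008]]
```

send_rows(translation=[[-0.0021,0.0002,0.0007],[-0.005,0.0013,0.0008],[-0.0081,0.0021,0.0008],[-0.0081,0.0021,0.0008]], yaw=[0,0,0,0], fingers=[255,255,255,255])

```text
clock: 39.35
position: [507.1, -11.5, 184.9]
ee_rot: [1.0, 0.011, 0.006, 0.004]
contact_force: [1.8, -3.2, 6.2]
gripper_width: 17.7
```

Run:
```python
from h import *
st(); s,im=snap('scene','I3'); crop(im,310,140,370,200,'I3a',10); arcabs([799,803,806,806])
```

```text
[507.1 -11.5 184.9] 17.7 [ 1.8 -3.2  6.2] [-0.89 -0.55  0.04] 39.35 r 60.6 phi -74.1 -25.8
[[-0.0032, 0.0001, 0.0008], [-0.0073, 0.0008, 0.0008], [-0.0105, 0.0012, 0.0009], [-0.0105, 0.0012, 0.0009]]
```

View pics/I3a.png

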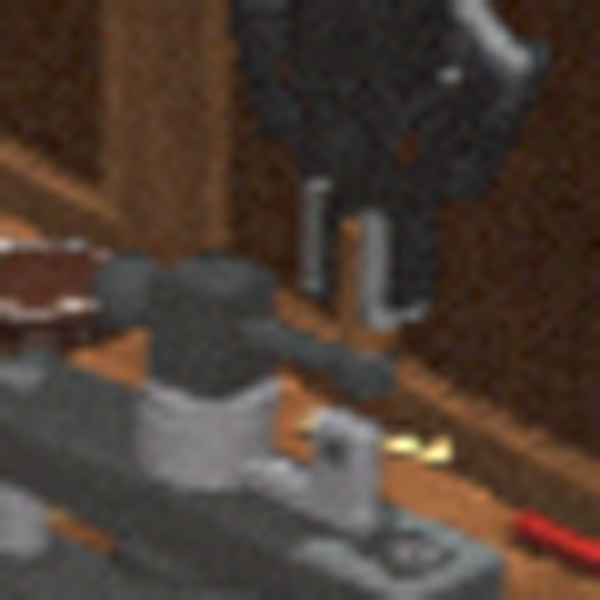

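send_rows(translation=[[-0.0032,0.0001,0.0004],[-0.0073,0.0008,0.0004],[-0.0105,0.0012,0.0004],[-0.0105,0.0012,0.0004]], yaw=[0,0,0,0], fingers=[255,255,255,255])

```text
clock: 39.8
position: [496.7, -13.5, 184.7]
ee_rot: [1.0, 0.011, 0.006, 0.004]
contact_force: [1.7, -3.7, 6.5]
gripper_width: 17.8
```

Run:
```python
from h import *
st(); arcabs([809,813,816,816])
```

```text
[496.7 -13.5 184.7] 17.8 [ 1.7 -3.7  6.5] [-0.94 -0.55 -0.01] 39.8 r 60.6 phi -84.2 -26.0
[[-0.003, -0.0005, 0.001], [-0.0072, -0.0005, 0.0011], [-0.0104, -0.0007, 0.0011], [-0.0104, -0.0007, 0.0011]]
```

send_rows(translation=[[-0.003,-0.0005,0.0004],[-0.0072,-0.0005,0.0005],[-0.0104,-0.0007,0.0006],[-0.0104,-0.0007,0.0006]], yaw=[0,0,0,0], fingers=[255,255,255,255])

```text
clock: 40.2
position: [487.2, -13.8, 184.7]
ee_rot: [1.0, 0.012, 0.007, 0.005]
contact_force: [3.9, -5.5, 5.0]
gripper_width: 17.6
```

Run:
```python
from h import *
st(); s,im=snap('side','J2'); crop(im,285,170,340,220,'J2a',13); arcabs([819,823,826,826])
```

```text
[487.2 -13.8 184.7] 17.6 [ 3.9 -5.5  5. ] [-1.31 -1.15 -0.02] 40.2 r 60.7 phi -93.2 -26.0
[[-0.004, -0.0011, 0.0013], [-0.0081, -0.0019, 0.0013], [-0.0112, -0.0026, 0.0014], [-0.0112, -0.0026, 0.0014]]
```

View pics/J2a.png

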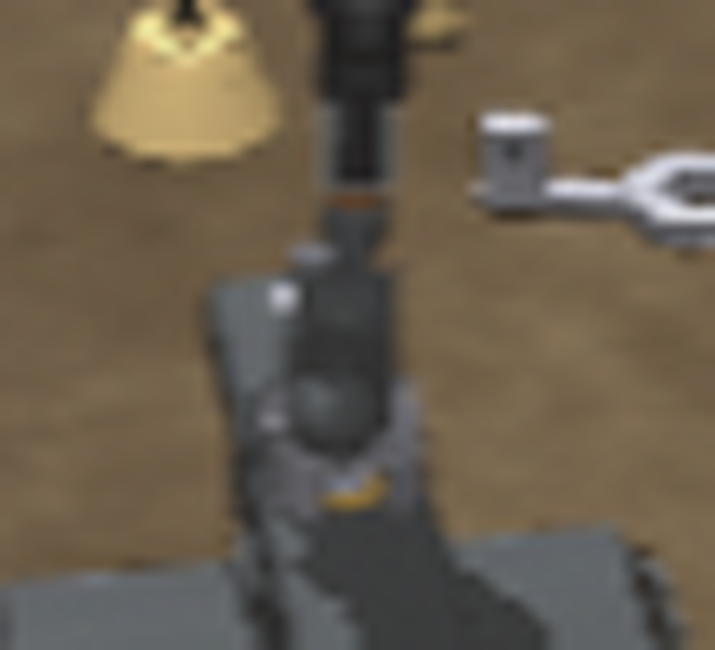

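send_rows(translation=[[-0.003,-0.0005,0.0002],[-0.005,-0.0008,0.0002],[-0.005,-0.0008,0.0002]], yaw=[0,0,0], fingers=[255,255,255])

```text
clock: 40.55
position: [484.1, -13.5, 185.0]
ee_rot: [1.0, 0.012, 0.009, 0.006]
contact_force: [5.4, -4.9, 2.7]
gripper_width: 18.1
```

Run:
```python
from h import *
st()
```

```text
[484.1 -13.5 185. ] 18.1 [ 5.4 -4.9  2.7] [-1.35 -1.87  0.01] 40.55 r 60.6 phi -96.1 -25.7
```

send_rows(translation=[[0.002,0,0],[0.002,0,0],[0.002,0,0],[0.002,0,0],[0.002,0,0],[0.002,0,-0.015],[0.002,0,-0.035],[0.002,0,-0.07],[0.002,0,-0.11],[0.002,0,-0.11]], yaw=[0,0,0,0,0,0,0,0,0,0], fingers=[255,255,180,155,155,155,155,155,155,155])

```text
clock: 41.55
position: [486.5, -11.8, 300.5]
ee_rot: [1.0, 0.012, 0.015, 0.005]
contact_force: [-0.4, -0.5, 0.2]
gripper_width: 33.3
```

Run:
```python
from h import *
st(); s,im=snap('scene','K3'); crop(im,310,140,370,200,'K3a',10)
s,im=snap('side','K2'); crop(im,230,130,360,230,'K2a',6)
s,im=snap('wrist','K1');st()
```

```text
[486.5 -11.8 300.5] 33.3 [-0.4 -0.5  0.2] [0.01 0.03 0.  ] 41.55 r 58.7 phi -93.9 89.8
[483.2 -12.  294.1] 33.7 [ 0.2 -0.2 -0.2] [0.01 0.03 0.03] 41.7 r 59.2 phi -97.1 83.4
```

View pics/K3a.png

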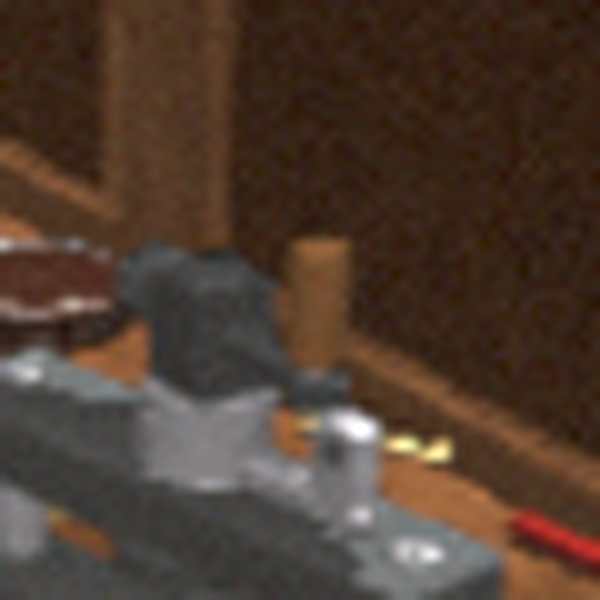

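View pics/K2a.png

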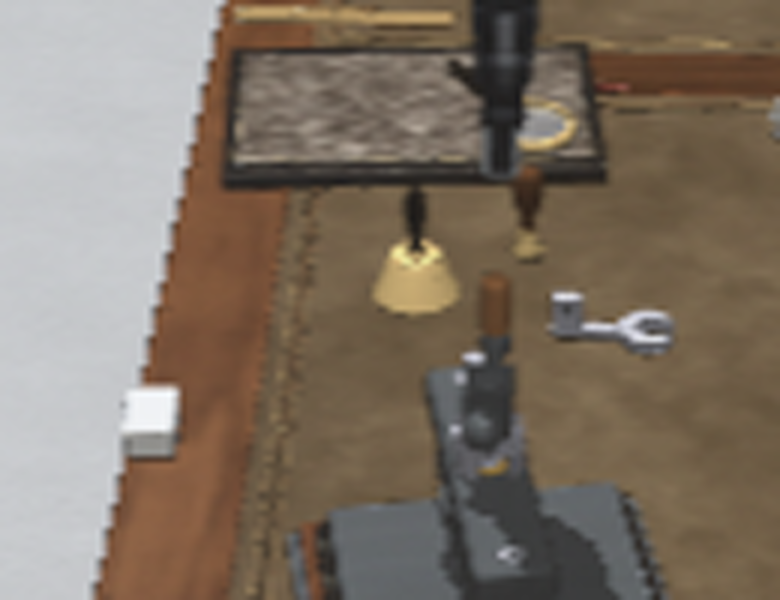

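View pics/K1.png

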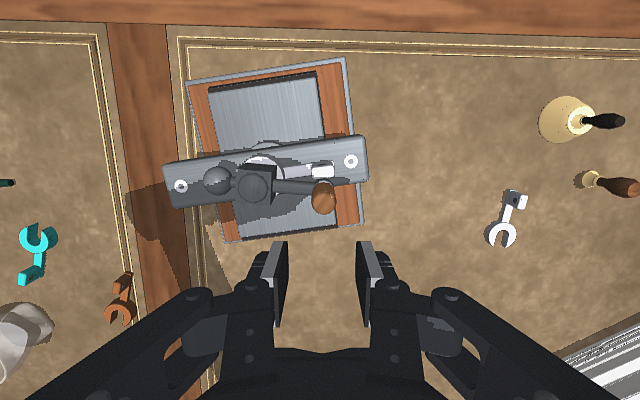

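Run:
```python
from h import *
s,im=snap('wrist','L1'); crop(im,230,120,380,230,'L1a',5)
u=np.array([.1685,-.9857]);A=np.array([489.5,46.5])
print((proj('wrist',[[*(A+61*u),178],[*(A+50*u),178],[*(A+72*u),178],[*A,206],[*(A+60*np.array([np.cos(-1.66),np.sin(-1.66)])),240]],s)-[230,120])*5)
```

```text
[[455.97726786 250.88795666]
 [397.2556904  259.54696096]
 [514.83033762 242.20956268]
 [100.5877609  333.29887526]
 [454.99048956 428.37457093]]
```

View pics/L1a.png

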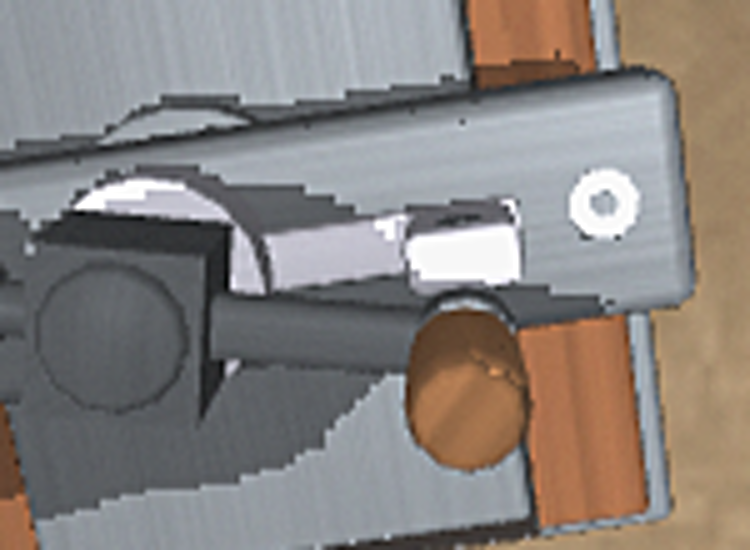

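Run:
```python
from h import *
st(); print(job_done());
```

```text
[483.  -12.1 293.6] 33.3 [-0.2  1.1 -0.6] [0.04 0.   0.04] 41.75 r 59.4 phi -97.2 82.9
the job is handed in; nothing more can be done
None
```

I put the thick stop on the screw, seated the crank on the square end, and wound the screw about 815° clockwise until the flange met the stop. I then let go of the knob, backed the arm off, and handed in at 41.75 s; no verdict was reported.

**What went wrong on the way**
- **Fingertips:** they end about 26 mm behind the reported TCP, contrary to the description. My first grasp closed on top of the stop's tab, so I corrected the depths after that.
- **First placement:** I slid the stop on across the bridge. It tipped over the bridge's edge once released, because its weight sat right at the edge. I recovered it, set it flat on the desk and slid it on again along the bridge. It touched the screw, then rested flat.

**Last checks**
- **Stop and crank:** the stop is flat and home, and the crank hub is down on the flange. Both are within about 3 mm of where I expected them, with no visible gap between flange and stop.
- **Winding depth:** I did not measure this directly. I estimate the platen is 30 to 31 mm down, from the crank's seating height and the turns wound. In the last steps the sideways force on the gripper rose from 1.7 to 5.4 N, which fits the flange meeting the stop.
- **Bell and stamp:** both still stand, and the arm never came near them.
- **Robot:** it touches nothing, and the contact force reads about zero.

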